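# Clamp a printer frame upright in the cam-lock jig

### The arm

A 6-joint arm with a two-finger parallel gripper is mounted at the origin on the work surface. World frame = base frame: x ahead of the robot, y to its left, z up, the work surface at z = 0. Lengths are in m, angles in rad, forces in N, time in s.
With the tool pointing down it reaches from about 0.425 to 1.125 m from the base axis. Payload 14.9 kg.
Tool frame: the origin (TCP) lies on the centre line of the jaws, within the pads' length; the fingertips stand 14 mm ahead of it and the grasp point (between the pads) lies 5 mm behind it (manip.tip_extent is the distance from the TCP to the fingertips, in m); z points along the fingers, x is the direction in which the jaws open and shut, and the axes are right-handed (so a half turn about z gives the same grasp; the last joint's range is limited). The gripper opens to 91 mm and grips with 3 to 60 N. Pads are 32 mm wide; open, the fingers measure 118 mm over their backs; the gripper's body (76 mm by 178 mm) begins 60 mm behind the grasp point.
Start: joints at [1.126, 0.379, 1.734, -0, 1.028, -0.033], TCP at [0.28, 0.641, 0.228] pointing down, gripper open.
Joint ranges: [-2.77, 2.77], [-0.74, 2.19], [0, 2.66], [-1.06, 4.2], [0.31, 2.87], [-3.08, 3.08]. Speed limits (rad/s): [1.89, 1.89, 2.39, 3.14, 3.14, 3.14].

### API

Orientations are given as [roll, pitch, yaw] about the fixed x, y, z axes, in that order (R = Rz(yaw) Ry(pitch) Rx(roll)).
In Python, from plant import manip, viewer gives the robot as it stands.
- The arm moves only by the tool jog_arm, never from a script. Its argument "series" is one flat list of numbers, 6 for each row, row after row: the shift along the world's x, y, z in mm, then the turn, a rotation vector about the world's x, y, z in rad. A call has exactly 10 rows; each row shifts and turns the pose as measured when the row begins; what a row does not reach is not made up. A row lasts 1/8 s, in which the tool goes at most 62.5 mm and 10.7 degrees, less where a joint would pass 70% of its speed; a pose out of reach is approached as far as the arm can. A call is refused whole if a number of a shift passes 62.5 or a number of a turn 0.188, either way. A call with a gripper value outside its range is refused whole. "jaw" is the finger opening in mm, from 0 to 91.2, set as the call begins (left out, the last holds). The fingers move at their own pace and stop on an object; the grip force is fixed at half the most. Time passes only in rows, so rows that do not move let the fingers close, or fill a call up. It gives the time, the measured TCP pose, the force and the opening at its end, in the units of the state.
- manip.get_obs(): the state, without advancing time (a new reading comes with each control period).
- viewer.snapshot(name): name is "scene" or "side" or "wrist"; returns (picture, depth): 400x640x3 uint8, blue, green, red; 400x640 float32, m along the optical axis (not along the pixel's ray), 0 where there is no reading.
- viewer.camera_info(name): a dict with "fx", "fy", "cx", "cy" (pixels), "world_to_cam" (4x4, takes a point from world to camera coordinates); the wrist camera has in their place "hand_eye" (4x4, takes a point from camera to tool coordinates, whose origin is the TCP and whose axes are the tool frame's). Camera axes: x right, y down, z forward; pixel columns grow to the right and rows downward; lengths in m; the calibration is good to about 2 mm. The wrist camera is an equidistant fisheye: a pixel r from the principal point sees the ray r / f radians off the axis. A picture is of the moment at which its call begins: read the wrist's pose just before it. camera_info takes no time and is no camera call.
- manip.finish_job(): hands the job in, once; it reports no verdict.
The state is a dict: "time": time; "joint_pos": joint angles; "qvel": joint speeds; "joint_efforts": joint torques, N m; "position": TCP position; "tool_rot": TCP orientation; "contact_force": force on the tool from outside, world axes, zero at the start; "torque": the same for the moment, N m; "finger_gap": finger opening in m.
Only numpy, scipy, OpenCV 4.12 (cv2) and the standard library are available. Lean on these libraries where they do the work, as an engineer would, in place of code of your own. Each camera call takes 0.05 s, during which the arm holds its last target.

### The job

Take the aluminium frame upright that lies on the plywood block and set it down on the black sloping rest, its wide foot against the stop, and let go; then take it again by its narrow head and stand it, foot down, in the slot of the clamp jig, fully home on the slot floor. Then turn the jig's cam disc by its pin half a turn to its end stop so that the jaw is drawn in tight and the upright stands square, let go, and leave everything else on the table where it is.

Things in the scene. Friction and masses are not known exactly. Their poses are not given: they have to be found in the camera images.
- upright: Loose aluminium frame plate 125 mm long, 12 thick, 0.13 to 0.25 kg: wide foot part (85 mm long, 50 wide, lattice cut-outs solid to the touch), then a plain head 40 mm long, 40 wide. Origin: middle of its underside as it lies at first, 18 mm above the table; x along it (foot end -62.5, head end +62.5 mm), y across, z through the thickness (middle +6 mm). Broad faces alike.
- upright_foot (a point): centre of the foot end face of the upright (mid-width, mid-thickness); axes as the upright
- block: fixed low plywood block, 100 x 38 x 18 mm, under the upright; origin at the centre of its underside, x along its length, parallel to the upright within a few degrees. It is narrower than the upright, so fingers can pass beside it down to the table.
- rest: Fixed black sloping rest: foot plate 120 x 80 x 8 mm, bed 34 mm wide rising at 45 degrees towards the rest's +x, 82 mm long from the stop, a lip 12 mm high square to the bed at its low end. The upright lies on it on a broad face, foot end against the lip, head up, and stays by its weight; its head is clear of the bed. Origin: centre of the underside; y across the bed.
- rest_seat (a point): where the centre of the upright's foot end face is when the upright lies on the rest against the stop: 6 mm off the bed, 38 mm above the table; axes as the rest
- jig: Fixed clamp jig, base 150 x 84 mm, origin at the centre of its underside, z up. At x = +37 mm an upright slot, open at the top: 55 mm long along y between cheeks, 16 mm wide along x with the cam open (29.5 to 45.5 mm), floor 15 and rim 55 mm above the table. Its +x side is the moving jaw; the cam is on the -x side.
- slot_floor (a point): centre of the slot's floor, 15 mm above the table; axes as the jig. The clamped upright's middle plane lies about 1.5 mm to the jig's -x of it.
- cam (a joint): Angle (rad) of the cam disc about a vertical axis at jig x = -38 mm, y = 0. 0: open, pin on the jig's +y side; grows counter-clockwise from above (pin passes the -x side) to the end stop at 3.14, pin on the -y side: locked. Starts at 0 to 0.4, stays where left, takes about 2 N at the pin, a little more near the end. It draws the jaw evenly 4.2 mm to -x, so the upright must be in first.
- cam_pin (a point): point on the axis of the upright round steel pin of the cam disc, 36 mm from the disc's axis, 12 mm below the top of the pin and 80 mm above the table; pin 14 mm in diameter, from 57 mm (disc's top) to 92 mm above the table
- cam_axis (a point): point on the axis of the cam disc, 80 mm above the table; axes as the jig
- motor: bystander: small black and silver motor, 42 x 42 x 60 mm with a white gear on top, loose; origin under its centre
- tape: bystander: grey ring of tape, 56 mm across, 24 mm high, loose; origin under its centre
- spool: bystander: lying spool, 124 mm across, 45 mm high, loose; origin under its centre
- bottle: bystander: white bottle, 60 mm across, 165 mm high, loose; origin under its centre
- mug: bystander: white mug, 80 mm across, 90 mm high, loose; origin under its centre
- driver: bystander: screwdriver with black handle, 180 mm long, lying, loose; origin under its middle, x along it
- crossplate: bystander: plain rectangular aluminium plate 90 x 36 x 8 mm with two holes, lying flat, loose; origin under its centre
Things that resemble listed ones, but are neither listed nor needed, are in the scene too. What is shaped like the upright but yellow is not meant. Leave any orange look-alike of the rest alone.

How it is judged:
On the way, in this order (a step that is already met when the one before it is completed fails the run):
1. the upright lies on the sloping rest, foot against the stop, let go (distance between upright_foot and rest_seat below 0.02 m and angle between upright's own x axis and vertical between 0.6 and 0.97 rad and contact force between the fingers and upright below 0.05 N), for 0.2 s.
2. the upright stands foot down in the slot, home on its floor, the cam not yet turned (distance between upright_foot and slot_floor below 0.007 m and angle between upright's own x axis and vertical below 0.2 rad and value of joint cam below 1 rad), for 0.2 s.
At the end, for the whole second after the job is handed in: The upright stands foot down on the slot floor (foot centre within 6 mm of the slot floor's centre), within 2 degrees of vertical and at rest, broad faces along the slot; the cam is turned to its end stop (joint above 2.97 rad); the gripper has let go (distance between upright_foot and slot_floor below 0.006 m and angle between upright's own x axis and vertical below 0.035 rad and angle between the y axis of upright and the y axis of jig, either way round below 0.08 rad and value of joint cam above 2.97 rad and linear speed of upright below 0.01 m/s and contact force between the fingers and anything else below 0.05 N); the robot touches nothing.
It fails at once if a bystander was pushed more than 30 mm out of place (distance of any of motor, tape, spool, bottle, mug, driver, crossplate from where it was at the start of the episode above 0.03 m).
It also fails if it takes over 66 s, if anything falls off the work surface, if the arm or the gripper's body presses on something with over 40 N, if the wrist force passes 120 N, or if a joint passes its speed limit or range.

## Working session

There is one attempt and no reset: what is moved stays moved. The work goes in short steps, Python scripts to look and compute and a tool call to move; the robot and the scene stay as the last step left them, time stands still between calls to the robot, and variables do not carry over. Pictures are saved under pics/ and viewed, and the job is handed in when it is done.

Besides the shell and the picture viewer there is one more tool, called after "Emit:" as a command line: name --argument value ..., lists and objects as JSON in quotes. jog_arm: Moves the arm, as the interface text tells. Its arguments: {"type":"object","properties":{"series":{"type":"array","items":{"type":"number"}},"jaw":{"type":"number"}},"required":["series"]}

```bash
ls; mkdir -p pics; python3 - <<'E'
from plant import manip, viewer
import cv2,numpy as np
o=manip.get_obs();print(o)
for n in("scene","side","wrist"):
    p,d=viewer.snapshot(n);cv2.imwrite(f"pics/{n}0.png",p);np.save(f"pics/{n}0.npy",d);print(n,{k:np.round(v,4).tolist() for k,v in viewer.camera_info(n).items()})
E
```

```text
pics
{'time': 0.0, 'joint_pos': array([ 1.12570465e+00,  3.79408588e-01,  1.73480116e+00, -3.80184295e-06,
        1.02850772e+00, -3.33055233e-02]), 'qvel': array([-0.00018709, -0.00071306, -0.00133735,  0.00059015, -0.00065026,
        0.00061025]), 'joint_efforts': array([-1.58321120e-03, -7.63747001e+01, -4.34363544e+01,  6.50501763e-02,
        4.24388680e-02, -9.31775617e-05]), 'position': array([0.28001131, 0.64112257, 0.22727814]), 'tool_rot': array([-3.14155845e+00,  1.12429405e-03,  1.15901216e+00]), 'contact_force': array([ 0.566026  , -0.42938782, -0.8020136 ]), 'torque': array([0.01329835, 0.02765456, 0.01379202]), 'finger_gap': 0.09099063568179827}
scene {'fx': 380.2597, 'fy': 380.2597, 'cx': 317.1287, 'cy': 199.3328, 'world_to_cam': [[0.2804, 0.9597, 0.0172, -0.127], [0.613, -0.1652, -0.7726, -0.2566], [-0.7387, 0.2272, -0.6346, 1.3707], [0.0, 0.0, 0.0, 1.0]]}
side {'fx': 507.4041, 'fy': 507.4041, 'cx': 317.6244, 'cy': 198.2127, 'world_to_cam': [[0.808, -0.5889, -0.0175, -0.4431], [-0.4366, -0.5785, -0.6889, 0.2607], [0.3956, 0.5643, -0.7246, 1.266], [0.0, 0.0, 0.0, 1.0]]}
wrist {'fx': 309.7069, 'fy': 309.7069, 'cx': 320.0939, 'cy': 192.5863, 'hand_eye': [[1.0, 0.0012, -0.001, -0.0003], [-0.0009, 0.9564, 0.2922, -0.0834], [0.0013, -0.2922, 0.9564, -0.1574], [0.0, 0.0, 0.0, 1.0]]}
```

View pics/scene0.png

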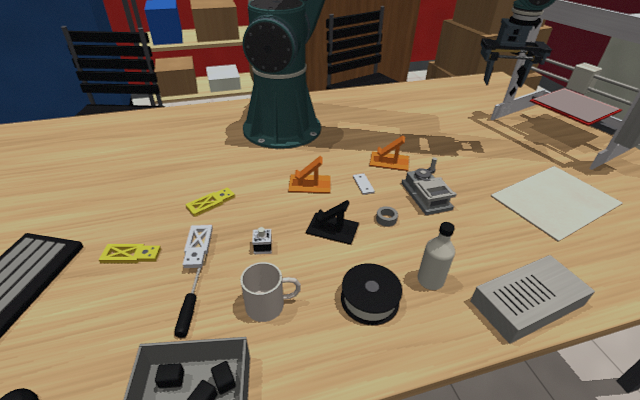

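View pics/side0.png

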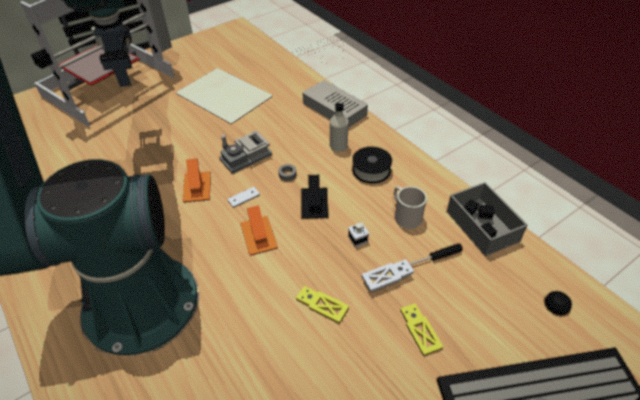

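View pics/wrist0.png

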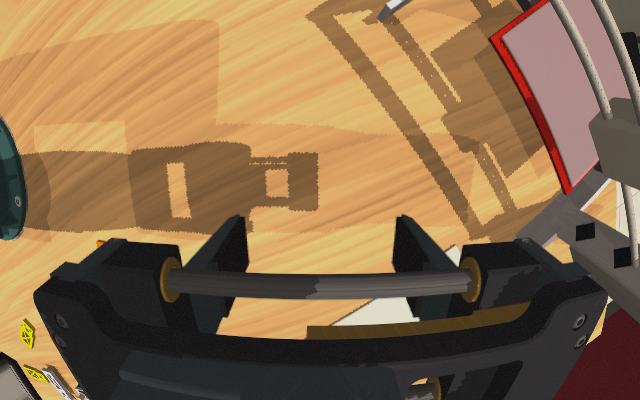

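```bash
cat > h.py <<'E'
import cv2,numpy as np
from plant import manip, viewer
from scipy.spatial.transform import Rotation as Rn
def cloud(name,d):
    c=viewer.camera_info(name);v,u=np.mgrid[0:400,0:640]
    P=np.stack([(u-c['cx'])/c['fx']*d,(v-c['cy'])/c['fy']*d,d],-1)
    T=np.linalg.inv(np.array(c['world_to_cam']));return P@T[:3,:3].T+T[:3,3]
def ray(name,u,v,z):
    c=viewer.camera_info(name);T=np.linalg.inv(np.array(c['world_to_cam']))
    r=T[:3,:3]@np.array([(u-c['cx'])/c['fx'],(v-c['cy'])/c['fy'],1]);o=T[:3,3]
    return o+r*(z-o[2])/r[2]
E
python3 - <<'E'
from h import *
def crop(n,x0,y0,w,h,k):
    p=cv2.imread(f"pics/{n}0.png")[y0:y0+h,x0:x0+w];return cv2.resize(p,None,fx=k,fy=k,interpolation=cv2.INTER_CUBIC)
a=crop("scene",165,190,100,150,4);b=crop("side",350,230,120,80,4)
o=np.zeros((600,800,3),np.uint8);o[:600,:400]=a;o[:320,400:]=b[:,:400];cv2.imwrite("pics/up.png",o)
a=crop("scene",290,140,180,110,4);b=crop("side",180,120,160,140,4)
cv2.imwrite("pics/jr1.png",a);cv2.imwrite("pics/jr2.png",b)
for n in("scene","side"):
    P=cloud(n,np.load(f"pics/{n}0.npy"));p=cv2.imread(f"pics/{n}0.png")
    hsv=cv2.cvtColor(p,cv2.COLOR_BGR2HSV)
    z=P[...,2];m=(z>0.006)&(z<.25)&(P[...,0]>.3)&(P[...,0]<1.3)&(np.abs(P[...,1])<.7)
    nn,l,s,c=cv2.connectedComponentsWithStats(m.astype(np.uint8))
    for i in range(1,nn):
        if s[i,4]>25:
            q=P[l==i];print(n,s[i],'med',np.round(np.median(q,0),3),'min',q.min(0).round(3),'max',q.max(0).round(3))
E
```

```text
scene [518  74  10  14  65] med [0.313 0.681 0.234] min [0.301 0.675 0.213] max [0.319 0.688 0.25 ]
scene [370 136  39  34 472] med [0.319 0.291 0.01 ] min [0.3   0.214 0.006] max [0.361 0.348 0.093]
scene [289 156  42  37 906] med [0.359 0.01  0.009] min [ 0.3   -0.059  0.006] max [0.407 0.075 0.094]
scene [ 402  157   55   57 1626] med [0.513 0.298 0.048] min [0.413 0.267 0.006] max [0.566 0.356 0.094]
scene [353 174  22  20 228] med [0.394 0.158 0.008] min [0.345 0.139 0.006] max [0.439 0.178 0.011]
scene [ 492  175  104   65 1871] med [0.621 0.603 0.007] min [0.492 0.494 0.006] max [0.736 0.7   0.01 ]
scene [186 188  49  28 554] med [ 0.363 -0.279  0.011] min [ 0.319 -0.34   0.006] max [ 0.408 -0.211  0.016]
scene [ 306  200   54   44 1256] med [0.555 0.016 0.009] min [ 0.481 -0.055  0.006] max [0.612 0.084 0.093]
scene [376 206  23  20 312] med [0.555 0.16  0.021] min [0.523 0.133 0.006] max [0.579 0.189 0.028]
scene [ 418  222   38   68 1622] med [0.773 0.161 0.093] min [0.736 0.143 0.006] max [0.791 0.199 0.167]
scene [ 174  225   39  113 1611] med [ 0.587 -0.329  0.025] min [
[... 2131 characters left out ...]
301 -0.062  0.006] max [0.402 0.074 0.093]
side [348 223  21  23 348] med [ 0.555 -0.176  0.037] min [ 0.536 -0.195  0.006] max [ 0.584 -0.143  0.064]
side [ 362  243  101   49 1265] med [ 0.555 -0.328  0.026] min [ 0.472 -0.372  0.006] max [ 0.759 -0.279  0.036]
side [296 286  53  37 770] med [ 0.357 -0.278  0.011] min [ 0.316 -0.341  0.006] max [ 0.406 -0.21   0.018]
side [544 291  28  25 516] med [ 0.808 -0.622  0.026] min [ 0.788 -0.65   0.006] max [ 0.848 -0.589  0.037]
side [400 304  43  51 842] med [ 0.504 -0.471  0.011] min [ 0.465 -0.534  0.006] max [ 0.54  -0.402  0.017]
side [ 436  358  116   42 2743] med [ 0.522 -0.655  0.021] min [ 0.424 -0.7    0.006] max [ 0.681 -0.579  0.029]
```

View pics/up.png

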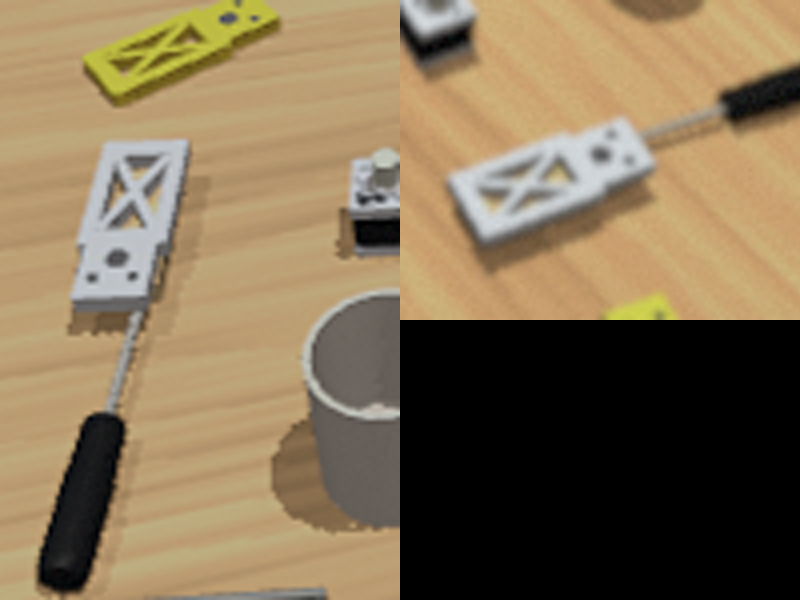

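View pics/jr1.png

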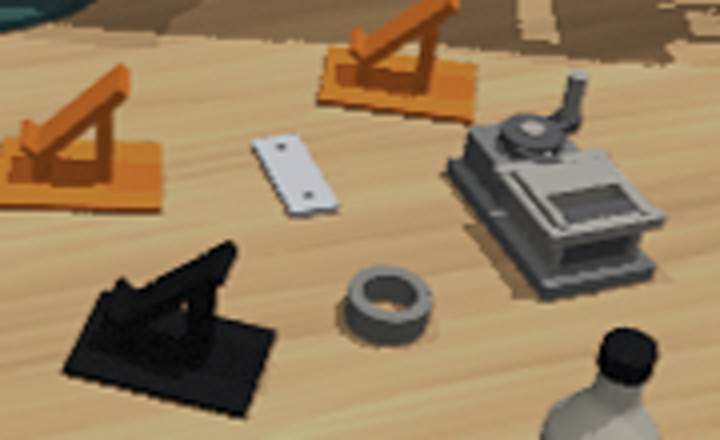

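View pics/jr2.png

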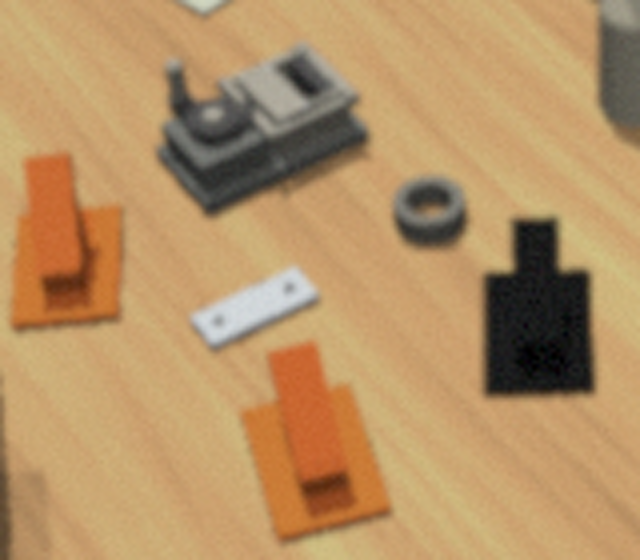

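```bash
python3 - <<'E'
from h import *
def rect(q,lab):
    r=cv2.minAreaRect((q[:,:2]*1000).astype(np.float32));print(lab,np.round(r[0],1),np.round(r[1],1),round(r[2],1),len(q));return r
for n in("scene","side"):
    P=cloud(n,np.load(f"pics/{n}0.npy"));p=cv2.imread(f"pics/{n}0.png").astype(int)
    x,y,z=P[...,0],P[...,1],P[...,2]
    reg=(x>.46)&(x<.61)&(y>-.38)&(y<-.27)
    top=reg&(z>.022)&(z<.038)
    print(n,'z top',np.percentile(z[top],[5,50,95]).round(4))
    # top face by ray to z=.03, brightness
    V,U=np.nonzero(reg&(z>.018))
    q=np.array([ray(n,u,v,.03) for u,v in zip(U,V)]);rect(q,n+' upright(all)')
    V,U=np.nonzero(top);q=P[top];rect(q,n+' upright depth')
    # centreline: PCA on ray points
    # rest plate
    dark=(p.max(-1)<60)
    reg=(x>.47)&(x<.63)&(y>-.07)&(y<.1)&dark
    k=reg&(z<.014)&(z>.003);print('plate z',np.median(z[k]))
    rect(P[k],n+' rest plate')
    V,U=np.nonzero(reg&(z<.014)&(z>.003));
    k=reg&(z>.025);rect(P[k],n+' rest bed')
    q=P[k]; A=np.c_[q[:,:2],np.ones(len(q))];s=np.linalg.lstsq(A,q[:,2],rcond=None)[0];print('bed plane',s,'slopedir',np.degrees(np.arctan2(s[1],s[0])))
    # jig
    reg=(x>.40)&(x<.58)&(y>.25)&(y<.37)
    rect(P[reg&(z>.006)],n+' jig all')
    rect(P[reg&(z>.006)&(z<.056)],n+' jig <56')
    k=reg&(z>.05)&(z<.06);rect(P[k],n+' jig 55 level')
    k=reg&(z>.07);print('pin',P[k].mean(0).round(4),P[k].max(0).round(4),k.sum())
E
```

```text
scene z top [0.0237 0.0296 0.0316]
scene upright(all) [ 544.4 -315.5] [ 53.6 137.4] 77.3 904
scene upright depth [ 537.7 -315.8] [ 51.1 129. ] 77.6 816
plate z 0.007922477832221664
scene rest plate [547.8  11.9] [117.8  81.4] 56.7 823
scene rest bed [543.8   8.9] [75.5 37.6] 53.6 409
bed plane [0.05053325 0.66618849 0.02141166] slopedir 85.6621767626019
scene jig all [489.8 310.9] [ 88.5 152.6] 88.7 1626
scene jig <56 [489.8 310.9] [ 88.5 152.6] 88.7 1393
scene jig 55 level [493.3 311.9] [ 85.4 135.5] 88.2 682
pin [0.443  0.3431 0.084 ] [0.4482 0.3517 0.094 ] 41
side z top [0.0234 0.0284 0.0322]
side upright(all) [ 534.8 -319.2] [ 56.2 128.5] 77.4 834
side upright depth [ 536.7 -317.2] [ 54.9 127.9] 74.3 749
plate z 0.007185469742139183
side rest plate [543.6  10.2] [117.7  71.9] 54.9 456
side rest bed [540.    6.9] [73.1 31.7] 53.1 330
bed plane [ 0.49622961  0.65263859 -0.21676657] slopedir 52.752686976979106
side jig all [484.5 307.8] [149.8  92.9] 0.5 1320
side jig <56 [484.5 307.8] [149.8  92.9] 0.5 1179
side jig 55 level [491.9 308.8] [ 87.3 132.1] 88.7 437
pin [0.4374 0.3419 0.0831] [0.4459 0.3514 0.0941] 33
```

Emit:
jog_arm --series '[5,-25,8,0,0,0,10,-35,8,0,0,0,20,-40,8,0,0,-0.1,20,-40,8,0,0,-0.17,20,-40,8,0,0,-0.17,20,-40,8,0,0,-0.17,20,-40,8,0,0,-0.17,20,-30,5,0,0,-0.17,10,-20,0,0,0,-0.17,0,0,0,0,0,0]' --jaw 91

```text
time: 1.4
position: [0.4272, 0.3204, 0.2884]
tool_rot: [-3.141, 0.003, 0.004]
contact_force: [-0.1, 0.4, 0.9]
finger_gap: 0.091
```

```bash
cat >> h.py <<'E'
def wcloud(d,o):
    c=viewer.camera_info('wrist');v,u=np.mgrid[0:400,0:640]
    R=wr(u,v); P=R/R[...,2:]*d[...,None]
    return tow(P,o)
def wr(u,v):
    c=viewer.camera_info('wrist');x=(np.asarray(u,float)-c['cx'])/c['fx'];y=(np.asarray(v,float)-c['cy'])/c['fy'];r=np.hypot(x,y)+1e-12
    return np.stack([np.sin(r)*x/r,np.sin(r)*y/r,np.cos(r)],-1)
def TW(o):
    T=np.eye(4);T[:3,:3]=Rn.from_euler('xyz',o['tool_rot']).as_matrix();T[:3,3]=o['position'];return T@np.array(viewer.camera_info('wrist')['hand_eye'])
def tow(P,o):
    T=TW(o);return P@T[:3,:3].T+T[:3,3]
def wray(u,v,z,o):
    T=TW(o);r=wr(u,v)@T[:3,:3].T;return T[:3,3]+r*((z-T[2,3])/r[...,2])[...,None]
def wshot(tag):
    import pickle
    o=manip.get_obs();p,d=viewer.snapshot('wrist');cv2.imwrite(f'pics/{tag}.png',p);pickle.dump((o,p,d),open(f'pics/{tag}.pkl','wb'))
    print({k:np.round(o[k],4).tolist() for k in('time','position','tool_rot','joint_pos','contact_force','finger_gap')});return o,p,d
E
python3 -c "
from h import *
wshot('w1')"
```

```text
{'time': 1.4, 'position': [0.4272, 0.3204, 0.2884], 'tool_rot': [-3.1412, 0.003, 0.0045], 'joint_pos': [0.599, 0.0427, 2.0269, 0.0022, 1.0743, 0.5935], 'contact_force': [-0.1111, 0.4235, 0.9186], 'finger_gap': 0.091}
```

View pics/w1.png

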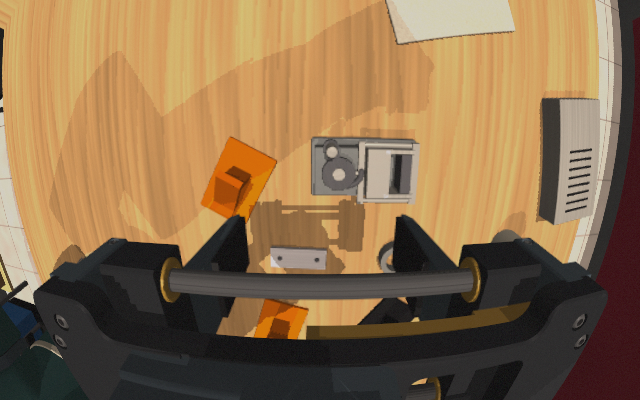

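```bash
python3 - <<'E'
from h import *
import pickle
o,p,d=pickle.load(open('pics/w1.pkl','rb'))
c=cv2.resize(p[125:215,300:430],None,fx=6,fy=6,interpolation=cv2.INTER_CUBIC);cv2.imwrite('pics/w1c.png',c)
P=wcloud(d,o);x,y,z=P[...,0],P[...,1],P[...,2]
def rect(q,lab):
    r=cv2.minAreaRect((q[:,:2]*1000).astype(np.float32));print(lab,np.round(r[0],1),np.round(r[1],1),round(r[2],1),len(q))
reg=(x>.39)&(x<.59)&(y>.24)&(y<.38)
rect(P[reg&(z>.006)],'all');k=reg&(z>.05)&(z<.0565);rect(P[k],'55');print(np.median(z[k]))
k=reg&(z>.08);print('pin',P[k].mean(0),k.sum())
k=reg&(z<.035)&(x>.5)&(x<.55)&(y>.28)&(y<.34);print('floor',P[k].mean(0),k.sum());rect(P[k],'slot')
E
```

```text
all [475.5 313.6] [170.9  92. ] 0.1 55994
55 [492.8 310.5] [ 84.9 129. ] 88.9 2876
0.054478845848855845
pin [0.45540231 0.34331953 0.38179048] 49549
floor [0.530976   0.30517425 0.02043729] 271
slot [530.7 307.2] [52.  11.8] 85.8 271
```

View pics/w1c.png

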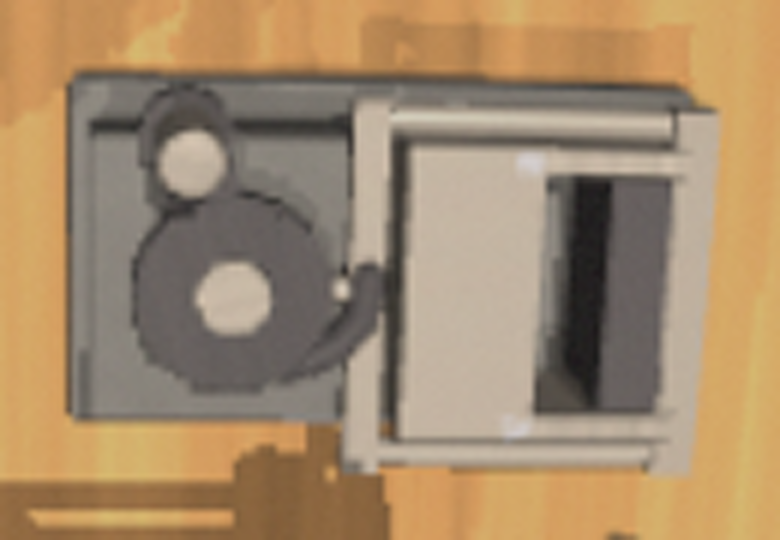

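```bash
python3 - <<'E'
from h import *
import pickle
o,p,d=pickle.load(open('pics/w1.pkl','rb'))
P=wcloud(d,o)
def pt(cx,cy,z):
    return np.round(wray(300+(cx+.5)/6-.5,125+(cy+.5)/6-.5,z,o)*1000,1)
for a in [(545,175),(535,412),(570,180),(565,410),(608,180),(600,408),(668,180),(657,412)]: print(a,pt(*a,.055), 'depth', (P[125+a[1]//6,300+a[0]//6]*1000).round(1))
for r in (170,178,185): print(r,[(P[r,c]*1000).round(0)[[0,2]].tolist() for c in range(386,414)])
print('base TL,BL',pt(68,75,.012),pt(68,418,.012),'rim right',pt(720,112,.055),pt(690,472,.055))
for q in [(237,298)]:print('disc',pt(*q,.057),pt(*q,.062))
print('pin top',pt(192,162,.092))
E
```

```text
(545, 175) [517.1 336.8  55. ] depth [516.4 336.6  55.7]
(535, 412) [518.2 283.1  55. ] depth [519.4 282.4  51.3]
(570, 180) [522.8 335.8  55. ] depth [532.1 329.1  19.5]
(565, 410) [525.1 283.7  55. ] depth [526.4 282.4  51.3]
(608, 180) [531.3 336.1  55. ] depth [532.5 334.9  51.3]
(600, 408) [533.3 284.2  55. ] depth [534.8 282.6  51.8]
(668, 180) [545.1 336.5  55. ] depth [545.3 335.9  54.9]
(657, 412) [546.8 283.3  55. ] depth [546.8 283.6  54.7]
170 [[513.0, 53.0], [514.0, 56.0], [515.0, 55.0], [516.0, 55.0], [527.0, 16.0], [529.0, 15.0], [530.0, 16.0], [532.0, 14.0], [533.0, 15.0], [533.0, 21.0], [533.0, 27.0], [533.0, 34.0], [533.0, 40.0], [533.0, 44.0], [532.0, 53.0], [533.0, 55.0], [534.0, 55.0], [535.0, 56.0], [537.0, 55.0], [539.0, 54.0], [540.0, 55.0], [541.0, 55.0], [427.0, 446.0], [544.0, 55.0], [546.0, 54.0], [546.0, 56.0], [548.0, 54.0], [550.0, 52.0]]
178 [[513.0, 55.0], [514.0, 56.0], [516.0, 55.0], [517.0, 57.0], [528.0, 16.0], [529.0, 16.0], [531.0, 14.0], [532.0, 18.0], [534.0, 17.0], [533.0, 25.0], [533.0, 31.0], [533.0, 37.0], [533.0, 43.0], [533.0, 49.0], [532.0, 54.0], [534.0, 55.0], [535.0, 56.0], [537.0, 54.0], [538.0, 55.0], [539.0, 56.0], [541.0, 54.0], [542.0, 55.0], [543.0, 55.0], [545.0, 54.0], [546.0, 55.0], [548.0, 54.0], [549.0, 54.0], [551.0, 53.0]]
185 [[514.0, 55.0], [515.0, 57.0], [516.0, 57.0], [527.0, 16.0], [528.0, 15.0], [530.0, 16.0], [532.0, 14.0], [532.0, 21.0], [534.0, 19.0], [533.0, 27.0], [533.0, 33.0], [532.0, 41.0], [533.0, 45.0], [532.0, 53.0], [533.0, 55.0], [535.0, 54.0], [536.0, 55.0], [537.0, 56.0], [539.0, 54.0], [540.0, 56.0], [542.0, 54.0], [543.0, 54.0], [544.0, 56.0], [546.0, 55.0], [547.0, 54.0], [549.0, 54.0], [550.0, 54.0], [552.0, 54.0]]
base TL,BL [412.7 351.7  12. ] [412.5 267.6  12. ] rim right [556.1 352.   55. ] [556.2 269.   55. ]
disc [450.5 309.   57. ] [450.2 310.3  62. ]
pin top [439.2 344.5  92. ]
```

Emit:
jog_arm --series '[10,-35,2,0,0,-0.12,12,-40,2,0,0,-0.12,12,-40,2,0,0,-0.12,12,-40,2,0,0,-0.12,12,-40,2,0,0,-0.12,12,-40,2,0,0,-0.12,12,-40,0,0,0,-0.12,8,-25,0,0,0,-0.12,0,0,0,0,0,0,0,0,0,0,0,0]'

```text
time: 2.7
position: [0.5173, 0.0212, 0.2998]
tool_rot: [-3.141, 0.005, -0.938]
contact_force: [-0.3, 0.1, -0.4]
finger_gap: 0.091
```

```bash
python3 -c "
from h import *
wshot('w2')"
```

```text
{'time': 2.7, 'position': [0.5173, 0.0212, 0.2998], 'tool_rot': [-3.1409, 0.0048, -0.9385], 'joint_pos': [-0.0062, 0.0008, 2.0476, 0.0048, 1.0955, 0.93], 'contact_force': [-0.3298, 0.1406, -0.3556], 'finger_gap': 0.091}
```

View pics/w2.png

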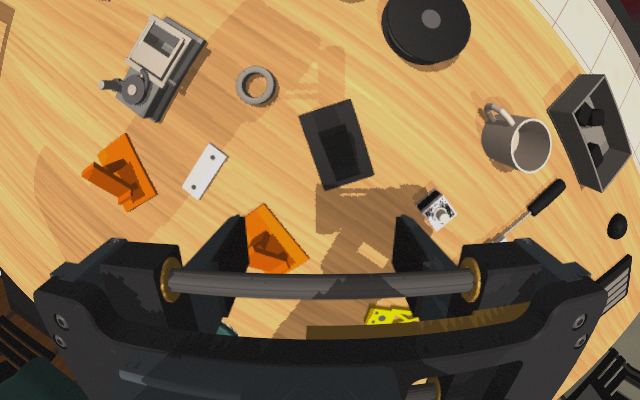

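```bash
python3 - <<'E'
from h import *
import pickle
o,p,d=pickle.load(open('pics/w2.pkl','rb'))
P=wcloud(d,o);x,y,z=P[...,0],P[...,1],P[...,2]
v,u=np.mgrid[0:400,0:640]
box=(u>290)&(u<385)&(v>92)&(v<196)
dark=p.max(-1)<75
k=box&dark&(z<.2)
nn,l,s,c=cv2.connectedComponentsWithStats(k.astype(np.uint8));i=1+s[1:,4].argmax();k=l==i;print(s[i])
cv2.imwrite('pics/w2m.png',cv2.resize(np.hstack([p[90:200,280:390],np.repeat((k[90:200,280:390]*255).astype(np.uint8)[...,None],3,2)]),None,fx=3.5,fy=3.5))
kp=k&(z<.013)
r=cv2.minAreaRect((P[kp][:,:2]*1000).astype(np.float32));print('plate',r)
V,U=np.nonzero(kp);q=wray(U,V,.008,o)
r=cv2.minAreaRect((q[:,:2]*1000).astype(np.float32));print('plate ray',r)
for yaw in (54,56,58):
  a=np.radians(yaw);c0=np.array(r[0])/1000;e=np.array([np.cos(a),np.sin(a)]);f=np.array([-e[1],e[0]])
  kb=k&(z>.02);xr=(P[kb][:,:2]-c0)@e;yr=(P[kb][:,:2]-c0)@f;zz=P[kb][:,2]
  m=(zz>.03)&(zz<.09)&(np.abs(yr)<.015);print(yaw,'z-x',np.percentile((zz-xr)[m],[10,25,50,75,90]).round(4),'xr',xr.min().round(4),xr.max().round(4),'yr',np.percentile(yr,[2,50,98]).round(4),'slope',np.polyfit(xr[m],zz[m],1).round(3),np.polyfit(np.r_[xr[m]],yr[m],1).round(3),zz.max())
  print([(round(float(a0*1000)),round(float(b0*1000))) for a0,b0 in sorted(zip(xr[m],zz[m]))[::40]])
E
```

```text
[ 300   99   73   91 4152]
plate ((544.3511962890625, 11.553985595703125), (120.5465316772461, 78.513427734375), 54.85845184326172)
plate ray ((544.8309936523438, 12.322662353515625), (118.74312591552734, 78.38928985595703), 54.777549743652344)
54 z-x [0.0629 0.0641 0.065  0.0659 0.0756] xr -0.0434 0.0356 yr [-0.0164 -0.0001  0.0163] slope [0.8   0.065] [-0.007 -0.   ] 0.09364576854165413
[(-43, 39), (-39, 42), (-37, 42), (-35, 39), (-33, 38), (-30, 36), (-27, 38), (-24, 41), (-21, 43), (-17, 47), (-14, 51), (-11, 54), (-8, 57), (-5, 61), (-2, 61), (0, 65), (3, 68), (6, 72), (8, 73), (11, 77), (13, 77), (15, 80), (18, 82), (20, 86), (22, 86), (25, 89), (32, 88), (34, 87)]
56 z-x [0.063  0.0641 0.065  0.0659 0.0757] xr -0.0432 0.0359 yr [-0.0164 -0.      0.0162] slope [0.8   0.065] [0.003 0.   ] 0.09364576854165413
[(-43, 41), (-39, 43), (-37, 43), (-35, 41), (-33, 36), (-30, 36), (-27, 38), (-24, 41), (-20, 44), (-17, 48), (-14, 51), (-11, 54), (-8, 55), (-5, 59), (-2, 61), (0, 64), (3, 68), (6, 72), (8, 72), (11, 77), (13, 77), (16, 80), (18, 83), (20, 87), (23, 87), (25, 88), (32, 88), (34, 85)]
58 z-x [0.0628 0.064  0.065  0.066  0.0755] xr -0.0432 0.0361 yr [-0.0167  0.      0.0166] slope [0.799 0.065] [0.006 0.   ] 0.09364576854165413
[(-43, 39), (-39, 43), (-37, 41), (-35, 38), (-33, 37), (-30, 36), (-27, 36), (-24, 41), (-21, 45), (-17, 48), (-14, 51), (-11, 54), (-8, 56), (-5, 59), (-2, 65), (0, 64), (3, 68), (6, 71), (8, 75), (11, 74), (13, 76), (15, 80), (18, 83), (20, 86), (22, 87), (25, 89), (32, 90), (34, 87)]
```

View pics/w2m.png

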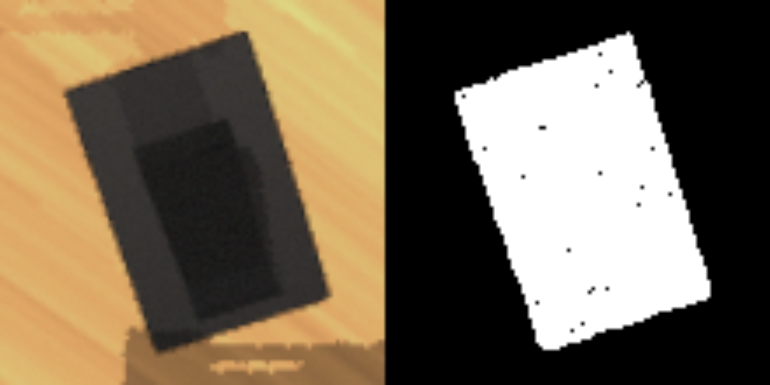

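Emit:
jog_arm --series '[2,-35,0,0,0,-0.1,2,-45,-5,0,0,-0.1,2,-45,-10,0,0,-0.1,2,-45,-10,0,0,-0.1,2,-45,-10,0,0,-0.1,2,-45,-10,0,0,-0.1,2,-40,-10,0,0,-0.1,3,-25,-10,0,0,-0.1,3,-12,-10,0,0,-0.06,0,0,0,0,0,0]'

```text
time: 4.0
position: [0.5398, -0.3146, 0.2229]
tool_rot: [-3.139, 0.005, -1.79]
contact_force: [0.9, 0.5, 0.2]
finger_gap: 0.0911
```

```bash
python3 - <<'E'
from h import *
o,p,d=wshot('w3')
cv2.imwrite('pics/w3c.png',cv2.resize(p[90:260,200:440],None,fx=3,fy=3))
P=wcloud(d,o);x,y,z=P[...,0],P[...,1],P[...,2]
k=(x>.46)&(x<.61)&(y>-.38)&(y<-.26)&(z>.024)&(z<.036)
nn,l,s,c=cv2.connectedComponentsWithStats(k.astype(np.uint8));k=l==1+s[1:,4].argmax()
print(np.median(z[k]));V,U=np.nonzero(k);q=wray(U,V,.03,o)
for Q in(P[k],q):
  r=cv2.minAreaRect((Q[:,:2]*1000).astype(np.float32));print(r)
E
```

```text
{'time': 4.0, 'position': [0.5398, -0.3146, 0.2229], 'tool_rot': [-3.1392, 0.0048, -1.7904], 'joint_pos': [-0.5671, 0.2686, 1.8944, 0.0064, 0.9779, 1.2198], 'contact_force': [0.9173, 0.4965, 0.2072], 'finger_gap': 0.0911}
0.030601243788350996
((537.4813842773438, -318.0188903808594), (50.764896392822266, 125.59848022460938), 76.76696014404297)
((537.6747436523438, -317.3860168457031), (51.04212951660156, 125.60984802246094), 77.50386047363281)
```

View pics/w3c.png

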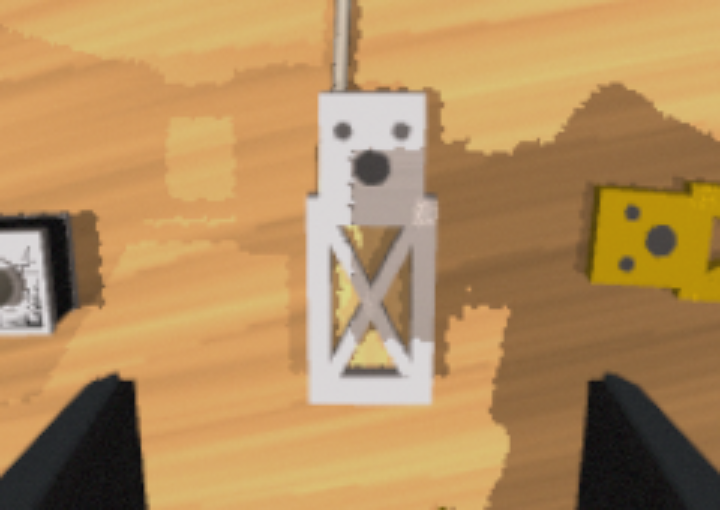

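Emit:
jog_arm --series '[-1,-1,-25,0,0,0,-1,-1,-35,0,0,0,0,-1,-35,0,0,0,0,0,-35,0,0,0,0,0,-30,0,0,0,0,0,-20,0,0,0,0,0,-12,0,0,0,0,0,-7,0,0,0,0,0,0,0,0,0,0,0,0,0,0,0]'

```text
time: 5.3
position: [0.5431, -0.3109, 0.0262]
tool_rot: [-3.129, 0.002, -1.765]
contact_force: [0.2, 0.4, 0.6]
finger_gap: 0.0909
```

Emit:
jog_arm --series '[0,0,0,0,0,0,0,0,0,0,0,0,0,0,0,0,0,0,0,0,0,0,0,0,0,0,0,0,0,0,0,0,0,0,0,0,0,0,3,0,0,0,0,0,10,0,0,0,0,0,20,0,0,0,0,0,25,0,0,0]' --jaw 40

```text
time: 6.55
position: [0.5426, -0.3107, 0.0874]
tool_rot: [-3.131, 0.002, -1.765]
contact_force: [-0.4, 0.5, -1.6]
finger_gap: 0.0498
```

```bash
python3 - <<'E'
from h import *
o,p,d=wshot('w4')
a,_=viewer.snapshot('scene');cv2.imwrite('pics/s4.png',np.hstack([cv2.resize(p,(400,250)),cv2.resize(a[150:350,120:440],(400,250))]))
E
```

```text
{'time': 6.55, 'position': [0.5426, -0.3107, 0.0874], 'tool_rot': [-3.1305, 0.0021, -1.7651], 'joint_pos': [-0.5597, 0.4547, 1.9389, 0.0088, 0.7385, 1.1989], 'contact_force': [-0.3835, 0.5461, -1.6441], 'finger_gap': 0.0498}
```

View pics/s4.png

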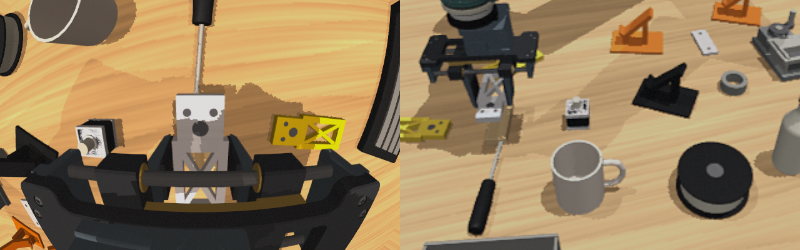

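```bash
cat >> h.py <<'E'
def goal(p,R,n=None):
    o=manip.get_obs();R0=Rn.from_euler('xyz',o['tool_rot']).as_matrix()
    rv=Rn.from_matrix(R@R0.T).as_rotvec();dp=(np.array(p)-o['position'])*1000
    print('pos',o['position'].round(4),'-> dp mm',dp.round(1),'rv',rv.round(3),'|rv|',np.linalg.norm(rv).round(3),'rows>=',np.ceil(max(np.abs(dp).max()/62.5,np.linalg.norm(rv)/.186)),'j',o['joint_pos'].round(2),'F',o['contact_force'].round(1))
    if n: print('per row',(dp/n).round(1),(rv/n).round(4))
psi=np.radians(55.3);e=np.array([np.cos(psi),np.sin(psi),0]);Z=np.array([0,0,1.]);h=np.sqrt(.5)
ux=h*e+h*Z;un=-h*e+h*Z;uy=np.cross(un,ux)
seat=np.array([.5244,-.0172,.038])
R1=np.stack([-uy,-ux,-un],1)
E
python3 - <<'E'
from h import *
C=seat+.0655*ux+.002*un
p=C-R1@[0,.0038,.0022];print(p,np.linalg.det(R1))
goal(p+.08*un,R1,13);goal(p,R1)
E
```

```text
[0.55060545 0.02064547 0.08997235] 1.0
pos [ 0.5443 -0.3118  0.0896] -> dp mm [-25.9 285.9  57. ] rv [ 0.305 -0.753  1.099] |rv| 1.367 rows>= 8.0 j [-0.56  0.45  1.94  0.01  0.74  1.2 ] F [ 0.1 -1.3 -1.6]
per row [-2.  22.   4.4] [ 0.0235 -0.0579  0.0845]
pos [ 0.5443 -0.3118  0.0896] -> dp mm [  6.3 332.4   0.4] rv [ 0.305 -0.753  1.099] |rv| 1.367 rows>= 8.0 j [-0.56  0.45  1.94  0.01  0.74  1.2 ] F [ 0.1 -1.3 -1.6]
```

Emit:
jog_arm --series '[0,5,40,0,0,0,0,20,45,0.03,-0.075,0.11,-2,35,25,0.034,-0.084,0.122,-3,40,0,0.034,-0.084,0.122,-3,40,0,0.034,-0.084,0.122,-3,40,0,0.034,-0.084,0.122,-3,35,-5,0.034,-0.084,0.122,-3,30,-10,0.034,-0.084,0.122,-3,20,-10,0.034,-0.084,0.122,0,0,0,0,0,0]'

```text
time: 7.9
position: [0.5224, -0.0388, 0.1799]
tool_rot: [-2.417, 0.031, -0.716]
contact_force: [0.5, -0.2, -1.1]
finger_gap: 0.0498
```

```bash
python3 - <<'E'
from h import *
C=seat+.0655*ux+.002*un
p=C-R1@[0,.0038,.0022]
goal(p+.08*un,R1);goal(p+.03*un,R1);goal(p,R1)
E
```

```text
pos [ 0.5224 -0.0388  0.1799] -> dp mm [ -4.   12.9 -33.4] rv [ 0.029 -0.062  0.109] |rv| 0.129 rows>= 1.0 j [-0.44  0.17  2.28  1.06  0.83 -0.52] F [ 0.5 -0.2 -1.1]
pos [ 0.5224 -0.0388  0.1799] -> dp mm [ 16.1  42.  -68.8] rv [ 0.029 -0.062  0.109] |rv| 0.129 rows>= 2.0 j [-0.44  0.17  2.28  1.06  0.83 -0.52] F [ 0.5 -0.2 -1.1]
pos [ 0.5224 -0.0388  0.1799] -> dp mm [ 28.2  59.4 -90. ] rv [ 0.029 -0.062  0.109] |rv| 0.129 rows>= 2.0 j [-0.44  0.17  2.28  1.06  0.83 -0.52] F [ 0.5 -0.2 -1.1]
```

Emit:
jog_arm --series '[-2,6,-16,0.015,-0.031,0.055,-2,7,-17,0.014,-0.031,0.054,7,10,-12,0,0,0,7,10,-12,0,0,0,5,8,-9,0,0,0,0,0,0,0,0,0,0,0,0,0,0,0,0,0,0,0,0,0,0,0,0,0,0,0,0,0,0,0,0,0]'

```text
time: 9.15
position: [0.542, 0.0009, 0.1153]
tool_rot: [-2.364, 0.002, -0.619]
contact_force: [0.7, -0.1, -1.7]
finger_gap: 0.0494
```

```bash
python3 - <<'E'
from h import *
C=seat+.0655*ux+.002*un
p=C-R1@[0,.0038,.0022]
goal(p,R1)
s,_=viewer.snapshot('scene');t,_=viewer.snapshot('side')
cv2.imwrite('pics/s5.png',np.hstack([cv2.resize(s[130:260,260:420],None,fx=2.5,fy=2.5),cv2.resize(t[110:240,240:400],None,fx=2.5,fy=2.5)]))
E
```

```text
pos [0.542  0.0009 0.1153] -> dp mm [  8.6  19.8 -25.3] rv [ 0.005 -0.006  0.013] |rv| 0.015 rows>= 1.0 j [-0.37  0.35  2.26  1.26  0.8  -0.8 ] F [ 0.7 -0.1 -1.7]
```

View pics/s5.png

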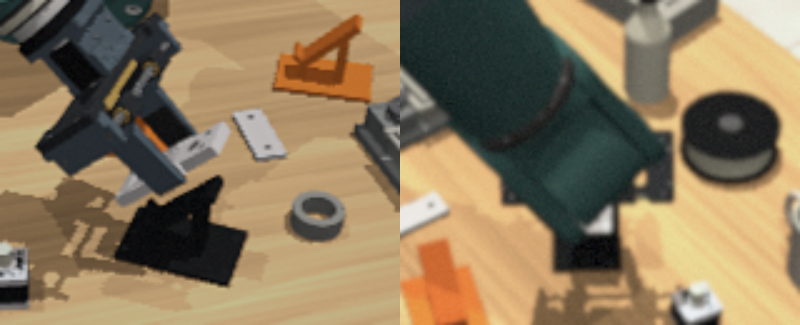

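Emit:
jog_arm --series '[2,4,-5,0.005,-0.006,0.013,2,4,-5,0,0,0,2,4,-5,0,0,0,1,4,-5,0,0,0,1,3,-4,0,0,0,0,0,0,0,0,0,0,0,0,0,0,0,0,0,0,0,0,0,0,0,0,0,0,0,0,0,0,0,0,0]'

```text
time: 10.5
position: [0.5512, 0.0216, 0.0897]
tool_rot: [-2.355, -0.0, -0.605]
contact_force: [1.0, 0.9, -1.1]
finger_gap: 0.0498
```

```bash
python3 - <<'E'
from h import *
C=seat+.0655*ux+.002*un
p=C-R1@[0,.0038,.0022]
goal(p,R1)
s,_=viewer.snapshot('scene');t,_=viewer.snapshot('side')
cv2.imwrite('pics/s6.png',np.hstack([cv2.resize(s[150:250,290:390],None,fx=4,fy=4),cv2.resize(t[130:230,260:360],None,fx=4,fy=4)]))
E
```

```text
pos [0.5512 0.0216 0.0897] -> dp mm [-0.5 -0.9  0.3] rv [-0.001  0.001 -0.001] |rv| 0.002 rows>= 1.0 j [-0.33  0.41  2.24  1.34  0.77 -0.87] F [ 1.   0.9 -1.1]
```

View pics/s6.png

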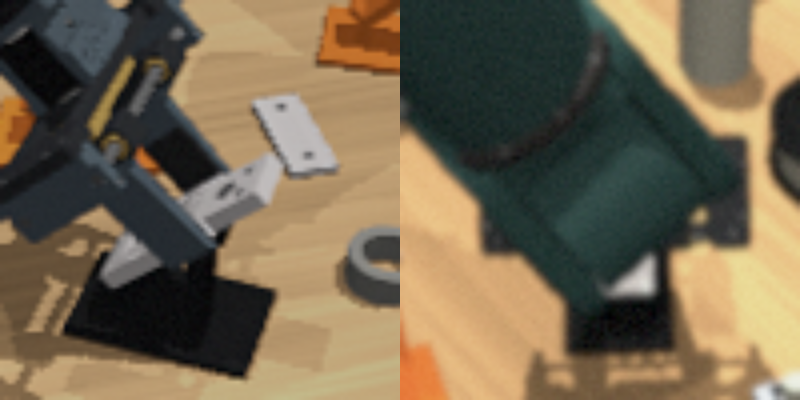

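Emit:
jog_arm --series '[0,0,-1,0,0,0,0,0,-1,0,0,0,0,0,-1,0,0,0,0,0,0,0,0,0,0,0,0,0,0,0,0,0,0,0,0,0,0,0,0,0,0,0,0,0,0,0,0,0,0,0,0,0,0,0,0,0,0,0,0,0]'

```text
time: 11.85
position: [0.5519, 0.0221, 0.0888]
tool_rot: [-2.349, -0.001, -0.604]
contact_force: [-0.4, 0.7, 1.1]
finger_gap: 0.0498
```

Emit:
jog_arm --series '[0,0,0,0,0,0,0,0,0,0,0,0,0,0,0,0,0,0,0,0,0,0,0,0,0,0,0,0,0,0,0,0,0,0,0,0,-2,-3,4,0,0,0,-4,-6,7,0,0,0,-8,-11,14,0,0,0,-8,-11,14,0,0,0]' --jaw 80

```text
time: 13.1
position: [0.5283, -0.0101, 0.1289]
tool_rot: [-2.351, 0.001, -0.603]
contact_force: [0.3, -0.1, 0.7]
finger_gap: 0.0799
```

```bash
python3 - <<'E'
from h import *
o,p,d=wshot('w7')
s,_=viewer.snapshot('scene')
cv2.imwrite('pics/s7.png',np.hstack([cv2.resize(s[150:250,290:390],None,fx=4,fy=4),cv2.resize(p,(640,400))[:,100:500]]))
E
```

```text
{'time': 13.1, 'position': [0.5283, -0.0101, 0.1289], 'tool_rot': [-2.3508, 0.0007, -0.6029], 'joint_pos': [-0.4094, 0.3124, 2.2712, 1.2181, 0.8383, -0.7959], 'contact_force': [0.2716, -0.0748, 0.7259], 'finger_gap': 0.0799}
```

View pics/s7.png

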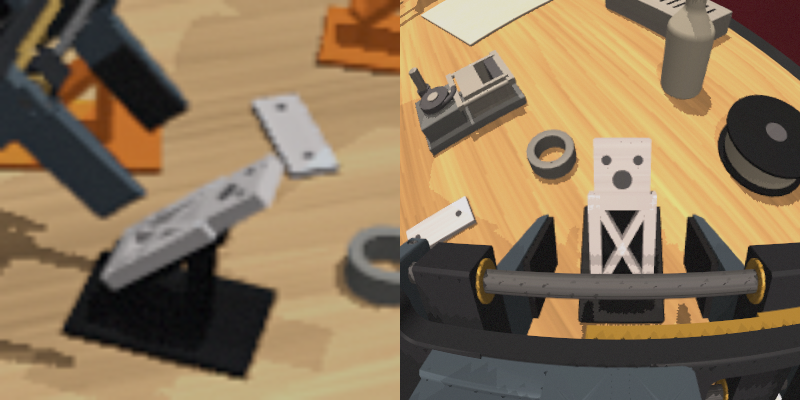

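```bash
python3 - <<'E'
from h import *
import pickle
o,p,d=pickle.load(open('pics/w7.pkl','rb'))
P=wcloud(d,o)-seat
q=np.stack([P@ux,P@uy,P@un],-1)
k=(p.min(-1)>100)&(np.abs(q[...,1])<.04)&(np.abs(q[...,2]-.006)<.012)&(q[...,0]>-.01)&(q[...,0]<.14)
nn,l,s,c=cv2.connectedComponentsWithStats(k.astype(np.uint8));k=l==1+s[1:,4].argmax()
Q=q[k]*1000;A=np.c_[Q[:,:2],np.ones(len(Q))];s=np.linalg.lstsq(A,Q[:,2],rcond=None)[0];print('n plane slopes(deg)',np.degrees(s[:2]).round(2),'n0',s[2].round(2),'res',np.std(A@s-Q[:,2]).round(2))
print('u range',np.percentile(Q[:,0],[.2,1,50,99,99.8]).round(1),'y',np.percentile(Q[Q[:,0]>90][:,1],[1,50,99]).round(1))
for a in range(85,125,8):
  m=(Q[:,0]>a)&(Q[:,0]<a+8);print(a,Q[m][:,1].min().round(1),Q[m][:,1].max().round(1))
# ray to plane for head end
h1=Q[Q[:,0]>88];r=cv2.minAreaRect(h1[:,:2].astype(np.float32));print(r)
E
```

```text
n plane slopes(deg) [-0.13  0.01] n0 5.01 res 1.64
u range [ 22.   23.3  82.  126.9 127.1] y [-19.7  -0.   19.6]
85 -25.0 24.8
93 -20.0 19.8
101 -19.8 19.6
109 -19.6 19.5
117 -20.0 20.1
((107.61412048339844, -0.05074501037597656), (39.22249221801758, 40.17131042480469), 0.29837897419929504)
```

```bash
cat > ik.py <<'E'
import numpy as np
from scipy.spatial.transform import Rotation as Rn
from scipy.optimize import least_squares
def fk(q,k):
    a1,d1,L2,a3,L4,L6,lat=k
    z=lambda a:Rn.from_euler('z',a).as_matrix();y=lambda a:Rn.from_euler('y',a).as_matrix()
    A=z(q[0]);B=A@y(q[1]);C=A@y(q[1]+q[2]);D=C@z(q[3])@y(q[4])
    p=A@[a1,lat,d1]+B@[0,0,L2]+C@[a3,0,L4]+D@[0,0,L6]
    return p,D@z(q[5]+np.pi)
D=[([1.12570465,.379408588,1.73480116,-3.8e-6,1.02850772,-.0333055],[.28001131,.64112257,.22727814],[-3.14155845,.00112429,1.15901216]),
([.599,.0427,2.0269,.0022,1.0743,.5935],[.4272,.3204,.2884],[-3.1412,.003,.0045]),
([-.0062,.0008,2.0476,.0048,1.0955,.93],[.5173,.0212,.2998],[-3.1409,.0048,-.9385]),
([-.5671,.2686,1.8944,.0064,.9779,1.2198],[.5398,-.3146,.2229],[-3.1392,.0048,-1.7904]),
([-.5597,.4547,1.9389,.0088,.7385,1.1989],[.5426,-.3107,.0874],[-3.1305,.0021,-1.7651]),
([-.4094,.3124,2.2712,1.2181,.8383,-.7959],[.5283,-.0101,.1289],[-2.3508,.0007,-.6029])]
def res(k):
    return np.concatenate([fk(q,k)[0]-p for q,p,r in D])
K=least_squares(res,[.1,.5,.5,0,.5,.3,.02]).x
lo=np.array([-2.77,-.74,0,-1.06,.31,-3.08]);hi=np.array([2.77,2.19,2.66,4.2,2.87,3.08])
def ik(p,R,q0):
    def f(q):
        P,RR=fk(q,K);return np.r_[(P-p)*5,Rn.from_matrix(RR@R.T).as_rotvec()]
    s=least_squares(f,np.clip(q0,lo+.01,hi-.01),bounds=(lo,hi));return s.x,np.abs(s.fun).max()
if __name__=='__main__':
    print(K.round(4),np.abs(res(K)).max())
    for q,p,r in D: print(Rn.from_matrix(fk(q,K)[1]@Rn.from_euler('xyz',r).as_matrix().T).magnitude())
E
python3 ik.py; python3 - <<'E'
from h import *; from ik import *
R2=np.stack([-un,-uy,-ux],1);R2b=np.stack([un,uy,-ux],1)
p=seat+.105*ux
q=manip.get_obs()['joint_pos']
for R in(R2,R2b):
  goal(p,R)
  for q0 in(q,[.2,.5,1.8,0,1.2,0],[.2,.5,1.8,-.8,1.2,0],[.2,.5,1.8,0,1.2,2],[.2,.5,1.8,2.5,1.2,0]):
    for dd in (0,.1):
      s,e_=ik(p+dd*ux,R,q0);print(dd,s.round(2),e_.round(4))
# jig down
for yaw in(0,np.pi):
  Rd=Rn.from_euler('xyz',[np.pi,0,yaw]).as_matrix()
  print('jig',ik(np.array([.525,.31,.12]),Rd,[.5,.4,1.8,0,1,0]))
E
```

```text
[2.000e-04 3.181e-01 5.507e-01 4.140e-02 6.037e-01 2.547e-01 2.330e-02] 5.7280004067850054e-05
2.9195955394998066e-08
9.602749513913172e-05
0.00010027183829494723
0.00011251035038976715
0.00010329036606679695
3.463485317754688e-05
pos [ 0.5289 -0.0106  0.1296] -> dp mm [ 37.8  54.5 -17.3] rv [-1.001  0.687  1.709] |rv| 2.097 rows>= 12.0 j [-0.41  0.31  2.27  1.22  0.84 -0.8 ] F [ 0.2  1.  -0.9]
0 [ 0.25  0.62  1.78 -0.49  1.41 -0.47] 0.0
0.1 [ 0.31  0.59  1.66 -0.45  1.56 -0.5 ] 0.0
0 [ 0.25  0.62  1.78 -0.49  1.41 -0.47] 0.0
0.1 [ 0.31  0.59  1.66 -0.45  1.56 -0.5 ] 0.0
0 [ 0.25  0.62  1.78 -0.49  1.41 -0.47] 0.0
0.1 [ 0.31  0.59  1.66 -0.45  1.56 -0.5 ] 0.0
0 [ 0.25  0.62  1.78 -0.49  1.41 -0.47] 0.0
0.1 [ 0.31  0.59  1.66 -0.45  1.56 -0.5 ] 0.0
0 [0.1  0.38 2.34 4.2  0.31 0.88] 0.8721
0.1 [0.18 0.3  2.3  4.2  0.31 0.9 ] 0.9898
pos [ 0.5289 -0.0106  0.1296] -> dp mm [ 37.8  54.5 -17.3] rv [-0.994  0.694 -1.713] |rv| 2.099 rows>= 12.0 j [-0.41  0.31  2.27  1.22  0.84 -0.8 ] F [ 0.2  1.  -0.9]
0 [ 0.25  0.62  1.78 -0.49  1.41  2.67] 0.0
0.1 [ 0.31  0.59  1.66 -0.45  1.56  2.65] 0.0
0 [ 0.25  0.62  1.78 -0.49  1.41  2.67] 0.0
0.1 [ 0.31  0.59  1.66 -0.45  1.56  2.65] 0.0
0 [ 0.25  0.62  1.78 -0.49  1.41  2.67] 0.0
0.1 [ 0.31  0.59  1.66 -0.45  1.56  2.65] 0.0
0 [ 0.25  0.62  1.78 -0.49  1.41  2.67] 0.0
0.1 [ 0.31  0.59  1.66 -0.45  1.56  2.65] 0.0
0 [ 0.25  0.62  1.78 -0.49  1.41  2.67] 0.0
0.1 [ 0.31  0.59  1.66 -0.45  1.56  2.65] 0.0
jig (array([4.95182968e-01, 3.87465527e-01, 1.96133084e+00, 3.70145243e-13,
       7.92796290e-01, 4.95182968e-01]), np.float64(2.733374762671103e-13))
jig (array([ 4.95182968e-01,  3.87465527e-01,  1.96133084e+00, -4.97034269e-15,
        7.92796290e-01, -2.64640969e+00]), np.float64(3.3936315104601363e-15))
```

```bash
cat >> ik.py <<'E'
def rows(qs):
    out=[]
    P=[fk(q,K) for q in qs]
    for (p0,R0),(p1,R1) in zip(P,P[1:]):
        out.append(np.r_[(p1-p0)*1000,Rn.from_matrix(R1@R0.T).as_rotvec()])
    return np.array(out),P
E
python3 - <<'E'
from h import *; from ik import *
np.set_printoptions(suppress=True,linewidth=150)
R2=np.stack([-un,-uy,-ux],1)
o=manip.get_obs();q0=o['joint_pos'];R0=Rn.from_euler('xyz',o['tool_rot']).as_matrix()
qa,e1=ik(o['position']+[-.03,-.04,.12],R0,q0)
qb,e2=ik(seat+.205*ux,R2,[.3,.6,1.7,-.4,1.5,-.5]);print(qa.round(2),e1,qb.round(2),e2)
t=np.r_[np.linspace(0,1,3)]
qs=[q0+(qa-q0)*s for s in t]+[qa+(qb-qa)*s for s in np.linspace(0,1,17)[1:]]
r,P=rows(qs)
for row,(p,R) in zip(r,P[1:]): print(row[:3].round(0),row[3:].round(3),np.linalg.norm(row[3:]).round(3),'tcp',(p*1000).round(0),'tip',((p+R[:,2]*.014)*1000).round(0), 'rel u,n',((p+R[:,2]*.014-seat)@ux*1000).round(0),((p+R[:,2]*.014-seat)@un*1000).round(0))
E
```

```text
[-0.52  0.05  2.27  0.98  1.02 -0.54] 4.1043557441611256e-14 [ 0.31  0.59  1.66 -0.45  1.56 -0.5 ] 5.551115123125783e-16
[ -9. -20.  63.] [ 0.01  -0.011  0.002] 0.015 tcp [520. -31. 193.] tip [525. -23. 183.] rel u,n 100.0 105.0
[-21. -20.  57.] [-0.01   0.011 -0.002] 0.015 tcp [499. -51. 250.] tip [505. -42. 240.] rel u,n 120.0 165.0
[ 1. 17. -8.] [-0.033  0.038  0.13 ] 0.139 tcp [500. -34. 242.] tip [504. -25. 231.] rel u,n 124.0 149.0
[ 0. 15. -8.] [-0.036  0.039  0.128] 0.139 tcp [501. -18. 233.] tip [503. -10. 223.] rel u,n 126.0 135.0
[-0. 13. -8.] [-0.039  0.04   0.126] 0.138 tcp [501.  -5. 225.] tip [502.   3. 214.] rel u,n 127.0 122.0
[-0. 11. -8.] [-0.042  0.04   0.124] 0.137 tcp [501.   6. 217.] tip [500.  14. 206.] rel u,n 127.0 110.0
[ 0.  9. -8.] [-0.046  0.04   0.122] 0.137 tcp [501.  15. 210.] tip [499.  22. 198.] rel u,n 126.0 100.0
[ 1.  8. -7.] [-0.049  0.04   0.12 ] 0.136 tcp [502.  22. 202.] tip [499.  29. 190.] rel u,n 124.0 91.0
[ 3.  6. -6.] [-0.053  0.038  0.118] 0.135 tcp [505.  29. 196.] tip [501.  34. 184.] rel u,n 123.0 83.0
[ 4.  5. -6.] [-0.057  0.037  
[... 203 characters left out ...]
032  0.11 ] 0.132 tcp [523.  44. 182.] tip [516.  45. 169.] rel u,n 126.0 60.0
[10.  5. -3.] [-0.069  0.028  0.108] 0.131 tcp [533.  49. 179.] tip [526.  49. 167.] rel u,n 130.0 52.0
[12.  6. -2.] [-0.073  0.024  0.105] 0.13 tcp [544.  56. 177.] tip [537.  54. 166.] rel u,n 137.0 44.0
[14.  8. -0.] [-0.076  0.02   0.103] 0.129 tcp [558.  64. 177.] tip [551.  60. 166.] rel u,n 146.0 34.0
[15. 10.  1.] [-0.079  0.014  0.1  ] 0.128 tcp [573.  74. 178.] tip [566.  69. 167.] rel u,n 158.0 24.0
[16. 13.  2.] [-0.081  0.009  0.098] 0.128 tcp [590.  86. 180.] tip [583.  80. 169.] rel u,n 173.0 13.0
[17. 16.  3.] [-0.083  0.003  0.096] 0.127 tcp [607. 102. 183.] tip [601.  94. 173.] rel u,n 191.0 0.0
```

Emit:
jog_arm --series '[-9,-20,62,0,0,0,-21,-20,57,0,0,0,1,17,0,-0.033,0.038,0.13,0,15,0,-0.036,0.039,0.128,0,13,0,-0.039,0.04,0.126,0,11,0,-0.042,0.04,0.124,0,9,0,-0.046,0.04,0.122,1,8,0,-0.049,0.04,0.12,3,6,0,-0.053,0.038,0.118,4,5,0,-0.057,0.037,0.115]' --jaw 50

```text
time: 14.45
position: [0.5074, 0.0359, 0.2458]
tool_rot: [-2.739, 0.287, 0.362]
contact_force: [-0.7, -0.2, 0.2]
finger_gap: 0.0495
```

```bash
python3 - <<'E'
from h import *
R2=np.stack([-un,-uy,-ux],1)
goal(seat+.225*ux+.01*un,R2,9)
E
```

```text
pos [0.5074 0.0359 0.2458] -> dp mm [103.5  71.8 -41.7] rv [-0.593  0.177  0.792] |rv| 1.005 rows>= 6.0 j [-0.09  0.25  1.94  0.24  1.39 -0.49] F [-0.7 -0.2  0.2]
per row [11.5  8.  -4.6] [-0.0659  0.0196  0.088 ]
```

Emit:
jog_arm --series '[12,8,0,-0.084,0.025,0.112,13,9,0,-0.084,0.025,0.112,13,9,0,-0.084,0.025,0.112,13,9,-5,-0.084,0.025,0.112,13,9,-8,-0.084,0.025,0.112,13,9,-10,-0.084,0.025,0.112,13,9,-10,-0.084,0.025,0.112,13,9,-8,0,0,0,0,0,0,0,0,0,0,0,0,0,0,0]'

```text
time: 15.7
position: [0.6144, 0.1134, 0.2]
tool_rot: [-3.138, 0.794, 0.985]
contact_force: [-0.5, -0.6, -0.3]
finger_gap: 0.0498
```

```bash
python3 - <<'E'
from h import *
R2=np.stack([-un,-uy,-ux],1)
goal(seat+.205*ux-.0005*un,R2)
goal(seat+.105*ux-.0005*un,R2)
o,p,d=wshot('w9')
s,_=viewer.snapshot('scene')
cv2.imwrite('pics/s9.png',np.hstack([cv2.resize(s[120:250,290:420],(400,400)),p[:,120:520]]))
P=wcloud(d,o)-seat
q=np.stack([P@ux,P@uy,P@un],-1)
k=(np.abs(q[...,1])<.035)&(np.abs(q[...,2])<.025)&(q[...,0]>.05)&(q[...,0]<.14)
print(k.sum(),np.percentile(q[k]*1000,[1,50,99],axis=0).round(1))
m=k&(q[...,0]>.1);print(np.percentile(q[m]*1000,[1,10,50,90,99],axis=0).round(1))
E
```

```text
pos [0.6144 0.1134 0.2   ] -> dp mm [ -7.3 -11.1 -17.4] rv [ 0.006 -0.007 -0.017] |rv| 0.019 rows>= 1.0 j [ 0.32  0.59  1.63 -0.45  1.6  -0.51] F [-0.5 -0.6 -0.3]
pos [0.6144 0.1134 0.2   ] -> dp mm [-47.5 -69.2 -88.1] rv [ 0.006 -0.007 -0.017] |rv| 0.019 rows>= 2.0 j [ 0.32  0.59  1.63 -0.45  1.6  -0.51] F [-0.5 -0.6 -0.3]
{'time': 15.7, 'position': [0.6144, 0.1134, 0.2], 'tool_rot': [-3.1379, 0.7943, 0.9847], 'joint_pos': [0.3232, 0.5892, 1.6296, -0.4506, 1.5984, -0.5119], 'contact_force': [-0.5448, -0.5614, -0.2789], 'finger_gap': 0.0498}
1381 [[ 51.4 -19.2 -24.5]
 [109.4   6.4  -4.2]
 [128.6  25.1   5.3]]
[[104.1 -19.4  -6.9]
 [118.4 -14.8  -5.8]
 [127.1   3.5  -0.8]
 [128.1  19.6   4.3]
 [128.7  20.3   5.6]]
```

View pics/s9.png

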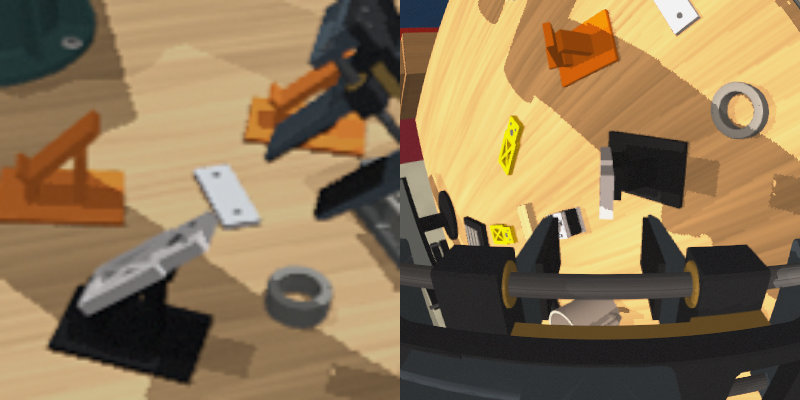

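Emit:
jog_arm --series '[-7,-11,-17,0.006,-0.007,-0.017,-6,-9,-10,0,0,0,-6,-8,-10,0,0,0,-5,-7,-9,0,0,0,-4,-5,-7,0,0,0,-2,-3,-3,0,0,0,0,0,0,0,0,0,0,0,0,0,0,0,0,0,0,0,0,0,0,0,0,0,0,0]'

```text
time: 17.05
position: [0.5821, 0.0661, 0.1415]
tool_rot: [3.14, 0.783, 0.961]
contact_force: [-0.8, 0.0, 0.6]
finger_gap: 0.0503
```

```bash
python3 - <<'E'
from h import *
R2=np.stack([-un,-uy,-ux],1)
goal(seat+.107*ux-.0003*un,R2,6)
P=manip.get_obs()['position']-seat;print((P@np.stack([ux,uy,un],1)*1000).round(1))
E
```

```text
pos [0.5821 0.0661 0.1415] -> dp mm [-14.5 -21.  -28. ] rv [-0.001  0.002  0.003] |rv| 0.004 rows>= 1.0 j [ 0.27  0.6   1.74 -0.47  1.47 -0.48] F [-0.8  0.   0.6]
per row [-2.4 -3.5 -4.7] [-0.0002  0.0004  0.0006]
[144.8   0.    1.5]
```

Emit:
jog_arm --series '[-3,-4,-6,0,0.002,0.003,-3,-5,-6,0,0,0,-3,-4,-6,0,0,0,-3,-4,-5,0,0,0,-2,-3,-4,0,0,0,0,0,0,0,0,0,0,0,0,0,0,0,0,0,0,0,0,0,0,0,0,0,0,0,0,0,0,0,0,0]'

```text
time: 18.3
position: [0.5672, 0.0448, 0.1127]
tool_rot: [-3.141, 0.784, 0.966]
contact_force: [-0.2, -0.1, -0.1]
finger_gap: 0.0498
```

```bash
python3 - <<'E'
from h import *
R2=np.stack([-un,-uy,-ux],1)
goal(seat+.107*ux-.0003*un,R2)
P=manip.get_obs()['position']-seat;print((P@np.stack([ux,uy,un],1)*1000).round(1))
s,_=viewer.snapshot('scene')
cv2.imwrite('pics/s10.png',cv2.resize(s[140:240,290:410],None,fx=5,fy=5))
E
```

```text
pos [0.5672 0.0448 0.1127] -> dp mm [0.4 0.3 0.8] rv [-0.001  0.     0.   ] |rv| 0.001 rows>= 1.0 j [ 0.25  0.62  1.78 -0.49  1.41 -0.47] F [-0.2 -0.1 -0.1]
[ 1.061e+02  1.000e-01 -5.000e-01]
```

View pics/s10.png

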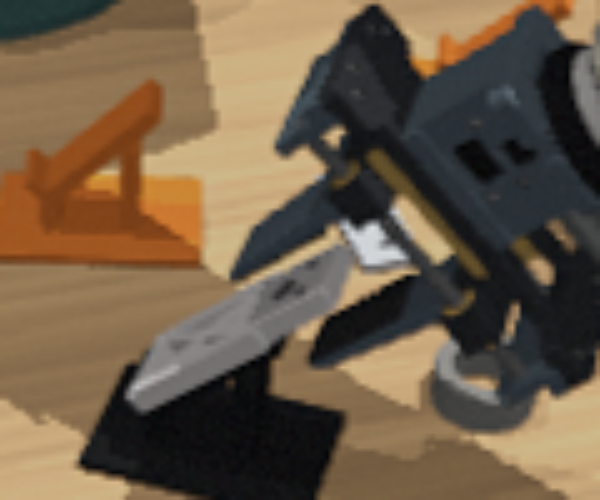

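Emit:
jog_arm --series '[0,0,0,0,0,0,0,0,0,0,0,0,0,0,0,0,0,0,0,0,0,0,0,0,0,0,0,0,0,0,0,0,0,0,0,0,0,0,0,0,0,0,0,0,0,0,0,0,0,0,0,0,0,0,0,0,0,0,0,0]' --jaw 4

```text
time: 19.6
position: [0.5673, 0.0449, 0.1127]
tool_rot: [-3.141, 0.784, 0.966]
contact_force: [0.6, 0.0, -0.9]
finger_gap: 0.0119
```

```bash
python3 - <<'E'
from h import *; from ik import *
np.set_printoptions(suppress=True,linewidth=150)
R2=np.stack([-un,-uy,-ux],1)
goal(seat+.107*ux-.0003*un,R2);print(manip.get_obs()['finger_gap'])
P=manip.get_obs()['position']-seat;print((P@np.stack([ux,uy,un],1)*1000).round(1))
Rd=Rn.from_euler('xyz',[np.pi,0,0]).as_matrix()
goal([.525,.31,.20],Rd,10)
E
```

```text
pos [0.5673 0.0449 0.1127] -> dp mm [0.3 0.3 0.8] rv [-0.002  0.001 -0.   ] |rv| 0.002 rows>= 1.0 j [ 0.25  0.62  1.78 -0.49  1.41 -0.47] F [ 0.6  0.  -0.9]
0.011928087576385814
[106.2   0.1  -0.6]
pos [0.5673 0.0449 0.1127] -> dp mm [-42.3 265.1  87.3] rv [ 0.377 -0.721 -0.914] |rv| 1.224 rows>= 7.0 j [ 0.25  0.62  1.78 -0.49  1.41 -0.47] F [ 0.6  0.  -0.9]
per row [-4.2 26.5  8.7] [ 0.0377 -0.0721 -0.0914]
```

Emit:
jog_arm --series '[0,0,15,0,0,0,0,0,40,0,0,0,-5,20,30,0.03,-0.06,-0.075,-5,35,20,0.047,-0.09,-0.114,-5,40,0,0.05,-0.095,-0.12,-5,40,0,0.05,-0.095,-0.12,-5,40,0,0.05,-0.095,-0.12,-6,40,0,0.05,-0.095,-0.12,-6,30,0,0.05,-0.095,-0.12,-5,20,0,0.05,-0.095,-0.12]'

```text
time: 20.85
position: [0.5243, 0.3175, 0.2304]
tool_rot: [-3.124, -0.025, -0.024]
contact_force: [-0.3, -0.2, -2.1]
finger_gap: 0.0118
```

```bash
python3 - <<'E'
from h import *
Rd=Rn.from_euler('xyz',[np.pi,0,0]).as_matrix()
goal([.525,.31,.20],Rd)
E
```

```text
pos [0.5243 0.3175 0.2304] -> dp mm [  0.7  -7.5 -30.4] rv [-0.017  0.025  0.023] |rv| 0.038 rows>= 1.0 j [0.51 0.23 1.93 0.   0.95 0.53] F [-0.3 -0.2 -2.1]
```

Emit:
jog_arm --series '[0,-4,-8,-0.009,0.013,0.012,1,-3,-8,-0.008,0.012,0.011,0,0,-8,0,0,0,0,0,0,0,0,0,0,0,0,0,0,0,0,0,0,0,0,0,0,0,0,0,0,0,0,0,0,0,0,0,0,0,0,0,0,0,0,0,0,0,0,0]'

```text
time: 22.1
position: [0.5254, 0.3091, 0.2064]
tool_rot: [3.139, 0.004, 0.006]
contact_force: [0.1, 0.9, -2.3]
finger_gap: 0.0118
```

```bash
python3 - <<'E'
from h import *
Rd=Rn.from_euler('xyz',[np.pi,0,0]).as_matrix()
goal([.525,.31,.20],Rd)
o,p,d=wshot('w11')
s,_=viewer.snapshot('scene');t,_=viewer.snapshot('side')
cv2.imwrite('pics/s11.png',np.hstack([cv2.resize(s[110:220,370:480],(400,400)),cv2.resize(t[80:180,200:300],(400,400))]))
E
```

```text
pos [0.5254 0.3091 0.2064] -> dp mm [-0.4  0.9 -6.4] rv [ 0.002 -0.004 -0.006] |rv| 0.007 rows>= 1.0 j [ 0.49  0.27  1.93 -0.    0.95  0.49] F [ 0.1  0.9 -2.3]
{'time': 22.1, 'position': [0.5254, 0.3091, 0.2064], 'tool_rot': [3.1392, 0.0039, 0.0058], 'joint_pos': [0.4936, 0.2678, 1.9305, -0.0004, 0.948, 0.488], 'contact_force': [0.1245, 0.8571, -2.3278], 'finger_gap': 0.0118}
```

View pics/s11.png

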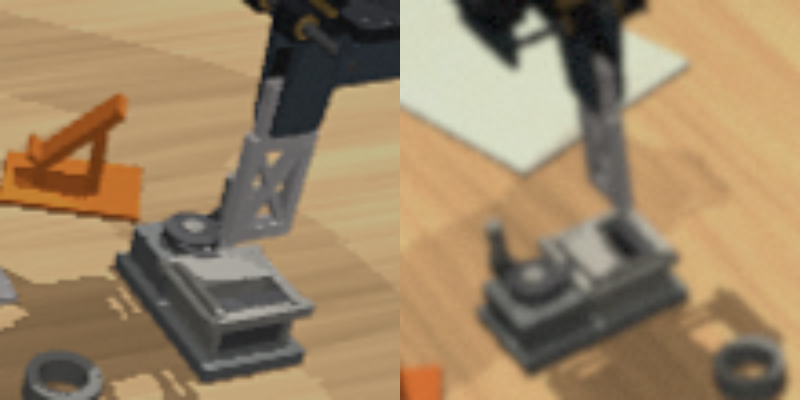

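View pics/w11.png

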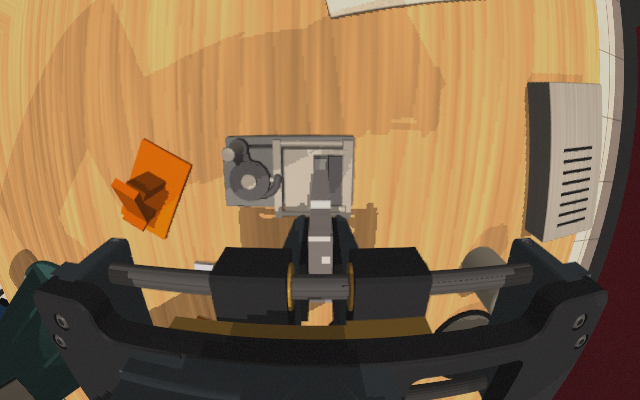

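```bash
python3 - <<'E'
from h import *
import pickle
o,p,d=pickle.load(open('pics/w11.pkl','rb'))
cv2.imwrite('pics/w11c.png',cv2.resize(p[125:225,215:365],None,fx=5,fy=5,interpolation=cv2.INTER_CUBIC))
P=wcloud(d,o);x,y,z=P[...,0]*1000,P[...,1]*1000,P[...,2]*1000
for r in (157,162,168,175,185,195): print(r,[(int(x[r,c]),int(y[r,c]),int(z[r,c])) for c in range(305,356)])
E
```

```text
157 [(508, 334, 56), (509, 334, 55), (510, 334, 56), (511, 334, 55), (512, 334, 55), (513, 334, 55), (514, 334, 57), (515, 334, 56), (516, 332, 46), (517, 332, 46), (518, 327, 16), (519, 327, 15), (520, 327, 15), (521, 327, 15), (522, 327, 15), (523, 327, 15), (525, 327, 16), (526, 327, 16), (527, 327, 16), (528, 327, 15), (529, 327, 16), (530, 327, 15), (531, 327, 16), (532, 329, 26), (533, 334, 54), (534, 334, 53), (535, 334, 55), (536, 334, 55), (537, 334, 55), (538, 334, 53), (539, 334, 54), (540, 334, 55), (541, 334, 56), (542, 334, 55), (543, 334, 54), (544, 334, 54), (545, 334, 53), (546, 334, 54), (547, 334, 54), (548, 334, 53), (549, 334, 54), (550, 334, 54), (551, 334, 53), (552, 334, 54), (553, 334, 54), (554, 334, 53), (555, 334, 53), (560, 327, 15), (561, 327, 16), (564, 324, 1), (565, 324, 0)]
162 [(508, 329, 54), (509, 329, 55), (510, 329, 55), (511, 329, 57), (512, 329, 55), (513, 329, 56), (514, 329, 55), (515, 329, 55), (516, 327, 46), (517, 327, 44), (518, 321, 15), (519, 321, 17), (520, 321, 16), (521, 321, 15), (522, 321, 16), (523, 321, 15), (525, 321, 16), (526
[... 3160 characters left out ...]
520, 332, 176), (520, 332, 176), (521, 332, 176), (522, 333, 178), (522, 332, 176), (523, 332, 176), (524, 332, 177), (524, 332, 175), (525, 332, 176), (525, 333, 177), (526, 332, 176), (527, 332, 175), (527, 332, 176), (528, 333, 177), (529, 332, 176), (529, 333, 177), (530, 333, 177), (534, 294, 55), (535, 294, 54), (536, 294, 55), (537, 294, 54), (538, 294, 54), (539, 294, 55), (541, 294, 55), (542, 294, 56), (543, 294, 54), (544, 294, 55), (545, 294, 54), (546, 294, 54), (547, 294, 54), (548, 294, 54), (549, 294, 54), (550, 293, 53), (551, 294, 54), (552, 294, 54), (553, 293, 53), (554, 293, 53), (555, 294, 54), (560, 282, 16), (562, 281, 15), (564, 277, 1), (566, 277, 0), (567, 277, 0)]
```

View pics/w11c.png

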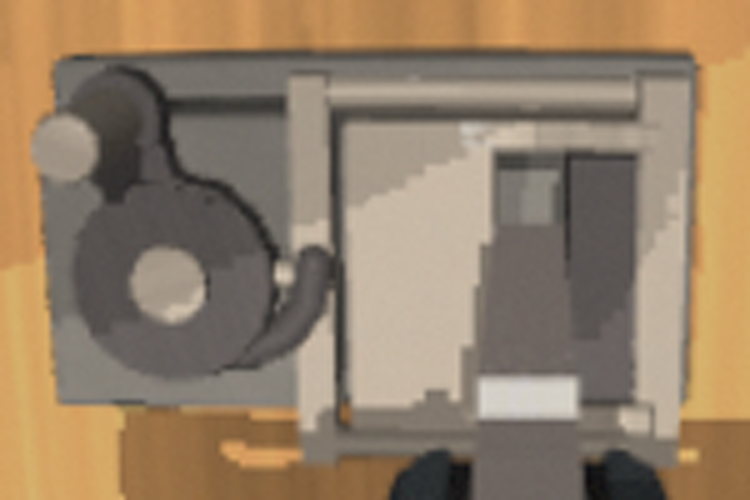

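```bash
python3 - <<'E'
from h import *
import pickle
o,p,d=pickle.load(open('pics/w11.pkl','rb'))
P=wcloud(d,o);x,y,z=P[...,0]*1000,P[...,1]*1000,P[...,2]*1000
for c in (318,322,326,335): print(c,[(round(float(y[r,c]),1),round(float(z[r,c]),1)) for r in range(146,164)])
print('foot y',[ (r,np.median(y[r,316:326]).round(1),np.median(z[r,316:326]).round(0)) for r in range(170,200,3)])
o,p,d=pickle.load(open('pics/w1.pkl','rb'))
P=wcloud(d,o);x,y,z=P[...,0]*1000,P[...,1]*1000,P[...,2]*1000
for c in (391,393,395): print(c,[(r,round(float(y[r,c]),1),round(float(z[r,c]),1)) for r in list(range(150,158))+list(range(188,200))])
# yaw: slot edges in w11: jaw edge at rows
o,p,d=pickle.load(open('pics/w11.pkl','rb'))
g=cv2.cvtColor(p,cv2.COLOR_BGR2GRAY).astype(float)
# jig base left/right edges & back edge via gradient
pts=[]
for c in range(232,350,4):
    col=g[128:148,c];r=np.argmin(np.diff(cv2.GaussianBlur(col.reshape(-1,1),(1,3),0)[:,0]));pts.append(wray(c,128.5+r,.012,o)*1000)
pts=np.array(pts);f=np.polyfit(pts[:,0],pts[:,1],1);rs=pts[:,1]-np.polyval(f,pts[:,0]);m=abs(rs)<1.5;f=np.polyfit(pts[m,0],pts[m,1],1);print('back edge yaw deg',np.degrees(f[0]),m.sum(),np.polyval(f,488))
# jaw rim edge x at z55: gradient of brightness between dark jaw face... use right rim inner edge
pts=[]
for r in range(158,200,2):
    row=g[r,335:349];c=np.argmax(np.diff(row));pts.append(wray(335.5+c,r,.055,o)*1000)
pts=np.array(pts);f=np.polyfit(pts[:,1],pts[:,0],1);rs=pts[:,0]-np.polyval(f,pts[:,1]);m=abs(rs)<1;f=np.polyfit(pts[m,1],pts[m,0],1);print('rim yaw',-np.degrees(f[0]),m.sum(),np.polyval(f,310))
E
```

```text
318 [(345.1, 50.8), (343.1, 44.6), (343.0, 50.5), (342.1, 51.3), (341.8, 56.0), (340.8, 55.6), (339.9, 56.5), (338.6, 54.8), (337.8, 56.1), (336.6, 55.4), (328.4, 16.2), (327.1, 15.7), (325.9, 15.6), (324.9, 16.4), (323.3, 14.3), (322.4, 15.6), (321.3, 15.8), (392.4, 363.7)]
322 [(345.2, 51.3), (343.0, 43.4), (343.1, 51.1), (342.4, 53.1), (341.8, 55.8), (340.7, 55.1), (339.8, 56.0), (338.8, 56.1), (337.3, 53.5), (336.8, 56.5), (392.4, 363.7), (327.2, 16.1), (325.9, 15.4), (324.9, 16.2), (323.6, 15.4), (322.5, 16.1), (321.4, 16.2), (320.0, 15.1)]
326 [(345.5, 52.7), (343.1, 43.9), (343.1, 50.9), (342.1, 51.1), (341.9, 56.1), (340.9, 56.3), (339.7, 55.2), (338.7, 55.0), (337.6, 54.9), (336.9, 56.7), (328.6, 17.0), (327.2, 15.9), (325.9, 15.0), (325.0, 16.7), (323.6, 15.1), (322.6, 16.0), (321.5, 16.3), (320.1, 15.3)]
335 [(345.3, 51.0), (342.9, 42.2), (343.1, 49.8), (342.2, 50.9), (341.9, 55.4), (340.7, 54.3), (339.8, 54.9), (338.9, 55.6), (337.8, 55.4), (337.0, 56.8), (335.3, 53.2), (334.6, 54.7), (333.6, 55.2), (332.7, 55.5), (331.3, 54.0), (330.7, 55.9), (329.5, 55.0), (328.3, 54.3)
[... 1078 characters left out ...]
1.8, 35.0), (191, 281.8, 39.8), (192, 282.4, 46.7), (193, 282.2, 50.6), (194, 282.3, 55.7), (195, 280.8, 55.3), (196, 279.3, 55.0), (197, 278.5, 56.9), (198, 277.0, 56.8), (199, 274.1, 52.0)]
395 [(150, 341.9, 55.2), (151, 340.8, 56.1), (152, 339.4, 55.8), (153, 338.2, 56.5), (154, 330.6, 19.6), (155, 329.1, 19.5), (156, 327.7, 19.7), (157, 326.6, 21.8), (188, 282.9, 28.5), (189, 281.2, 27.7), (190, 281.5, 33.8), (191, 281.8, 39.9), (192, 282.0, 45.4), (193, 283.2, 54.0), (194, 282.4, 55.9), (195, 280.6, 54.6), (196, 279.7, 56.2), (197, 278.6, 57.1), (198, 276.7, 55.7), (199, 274.1, 52.2)]
back edge yaw deg -1.4805442519766676 3 350.7494447528235
rim yaw 1.08512586318676 21 546.4479080688602
```

Emit:
jog_arm --series '[1,1,-6,0.002,-0.004,0.006,0,0,-7,0,0,0,0,0,-7,0,0,0,0,0,-7,0,0,0,0,0,0,0,0,0,0,0,0,0,0,0,0,0,0,0,0,0,0,0,0,0,0,0,0,0,0,0,0,0,0,0,0,0,0,0]'

```text
time: 23.5
position: [0.5265, 0.3101, 0.1775]
tool_rot: [3.141, -0.0, 0.012]
contact_force: [-0.3, 0.5, -0.9]
finger_gap: 0.0119
```

```bash
cat > chk.py <<'E'
from h import *
import sys
Rd=Rn.from_euler('xyz',[np.pi,0,.012]).as_matrix()
goal([.5264,.3099,.118],Rd)
o,p,d=wshot(sys.argv[1])
cv2.imwrite(f'pics/{sys.argv[1]}c.png',cv2.resize(p[125:245,245:365],None,fx=5,fy=5,interpolation=cv2.INTER_CUBIC))
P=wcloud(d,o);x,y,z=P[...,0]*1000,P[...,1]*1000,P[...,2]*1000
reg=(x>500)&(x<550)&(y>280)&(y<345)
for lo,hi in((70,90),(90,110),(120,150),(160,180)):
    k=reg&(z>lo)&(z<hi)&(np.abs(x-524)<12)&(y>325)
    if k.sum()>5: print('upright',lo,hi,'x',np.percentile(x[k],[2,98]).round(1),x[k].mean().round(1),'y',np.median(y[k]).round(1),k.sum())
for r in range(130,200,3):
    row=reg[r]; f=row&(z[r]<40)&(x[r]>510)&(x[r]<540)
    if f.sum()>3:
        c=np.nonzero(f)[0];print(r,'slot x',x[r,c[0]-3:c[0]+2].round(1),z[r,c[0]-3:c[0]+2].round(0),x[r,c[-1]-1:c[-1]+3].round(1),z[r,c[-1]-1:c[-1]+3].round(0),'y',y[r,c].mean().round(1))
E
python3 chk.py w12
```

```text
pos [0.5265 0.3101 0.1775] -> dp mm [ -0.1  -0.2 -59.5] rv [ 0.  0. -0.] |rv| 0.001 rows>= 1.0 j [ 0.49  0.31  1.94 -0.    0.89  0.48] F [-0.3  0.5 -0.9]
{'time': 23.5, 'position': [0.5265, 0.3101, 0.1775], 'tool_rot': [3.1412, -0.0003, 0.0123], 'joint_pos': [0.4944, 0.3065, 1.9423, -0.0006, 0.8927, 0.4825], 'contact_force': [-0.3135, 0.4695, -0.8647], 'finger_gap': 0.0119}
upright 70 90 x [519.8 531.5] 525.5 y 334.2 64
upright 90 110 x [520.2 531.2] 525.8 y 334.2 90
upright 120 150 x [520.  531.4] 525.8 y 334.2 237
upright 160 180 x [512.7 535.5] 524.2 y 328.9 472
163 slot x [515.5 516.5 517.2 517.3 518.3] [56. 57. 49. 16. 16.] [532.  533.  533.  533.9] [15. 17. 54. 55.] y 327.6
166 slot x [515.5 516.5 517.2 517.3 518.4] [55. 57. 50. 14. 16.] [532.1 533.  533.1 534. ] [15. 19. 53. 54.] y 324.3
169 slot x [515.6 516.4 517.2 517.4 518.4] [57. 55. 49. 17. 15.] [532.1 533.  533.1 534. ] [16. 23. 54. 55.] y 321.2
```

View pics/w12c.png

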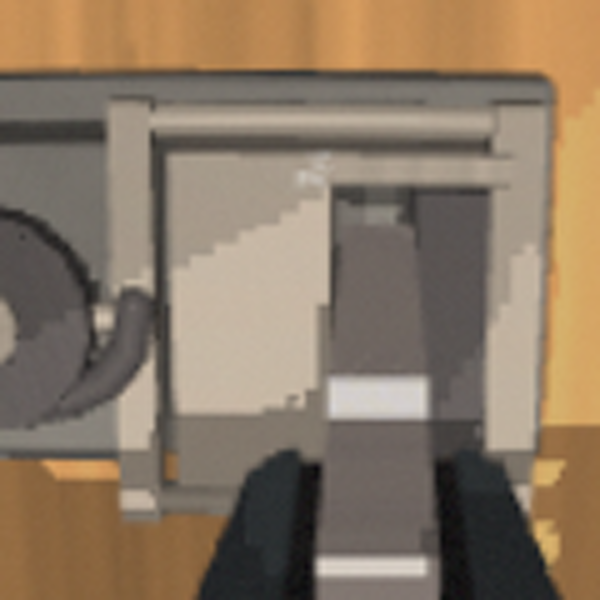

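Emit:
jog_arm --series '[-0.6,0,-6,0,0,0,0,0,-6,0,0,0,0,0,-6,0,0,0,0,0,-6,0,0,0,0,0,-6,0,0,0,0,0,-6,0,0,0,0,0,-6,0,0,0,0,0,-6,0,0,0,0,0,0,0,0,0,0,0,0,0,0,0]'

```text
time: 24.8
position: [0.5256, 0.31, 0.1254]
tool_rot: [3.141, 0.001, 0.012]
contact_force: [-1.0, 0.2, -1.3]
finger_gap: 0.0121
```

```bash
python3 chk.py w13
```

```text
pos [0.5256 0.31   0.1254] -> dp mm [ 0.8 -0.1 -7.4] rv [ 0.001 -0.001 -0.   ] |rv| 0.001 rows>= 1.0 j [ 0.49  0.38  1.96 -0.    0.8   0.48] F [-1.   0.2 -1.3]
{'time': 24.8, 'position': [0.5256, 0.31, 0.1254], 'tool_rot': [3.1408, 0.0005, 0.0122], 'joint_pos': [0.4949, 0.3803, 1.9588, -0.0007, 0.8034, 0.4831], 'contact_force': [-0.9774, 0.244, -1.2561], 'finger_gap': 0.0121}
upright 70 90 x [519.2 530.3] 524.6 y 334.0 132
upright 90 110 x [519.4 530.3] 524.9 y 333.5 335
upright 120 150 x [512.5 535.5] 524.2 y 327.4 1203
upright 160 180 x [512.9 535.7] 523.9 y 326.8 375
175 slot x [515.6 516.4 517.1 517.2 517.7] [56. 55. 56. 33. 16.] [531.9 532.6 532.5 533.3] [15. 20. 47. 47.] y 328.4
178 slot x [515.7 516.4 517.1 517.3 517.6] [56. 55. 56. 32. 15.] [531.9 532.6 532.5 533.3] [16. 21. 50. 50.] y 325.8
```

Emit:
jog_arm --series '[0,0,-2,0,0,0,0,0,-1.5,0,0,0,0,0,-1,0,0,0,0,0,-1,0,0,0,0,0,-1,0,0,0,0,0,0,0,0,0,0,0,0,0,0,0,0,0,0,0,0,0,0,0,0,0,0,0,0,0,0,0,0,0]'

```text
time: 26.1
position: [0.5259, 0.3101, 0.1192]
tool_rot: [3.141, -0.0, 0.012]
contact_force: [-0.4, -0.0, -0.4]
finger_gap: 0.0119
```

Emit:
jog_arm --series '[0,0,-0.7,0,0,0,0,0,-0.7,0,0,0,0,0,-0.7,0,0,0,0,0,-0.7,0,0,0,0,0,0,0,0,0,0,0,0,0,0,0,0,0,0,0,0,0,0,0,0,0,0,0,0,0,0,0,0,0,0,0,0,0,0,0]'

```text
time: 27.35
position: [0.5263, 0.3103, 0.1191]
tool_rot: [3.141, 0.0, 0.012]
contact_force: [-0.5, -0.1, 1.0]
finger_gap: 0.012
```

Emit:
jog_arm --series '[0,0,-2,0,0,0,0,0,-2,0,0,0,0,0,-2,0,0,0,0,0,0,0,0,0,0,0,0,0,0,0,0,0,0,0,0,0,0,0,0,0,0,0,0,0,0,0,0,0,0,0,0,0,0,0,0,0,0,0,0,0]'

```text
time: 28.6
position: [0.5273, 0.3107, 0.1191]
tool_rot: [3.14, 0.001, 0.012]
contact_force: [-2.3, -0.4, 2.1]
finger_gap: 0.0118
```

```bash
python3 chk.py w14;python3 - <<'E'
from h import *
s,_=viewer.snapshot('scene');t,_=viewer.snapshot('side')
cv2.imwrite('pics/s14.png',np.hstack([cv2.resize(s[110:220,370:480],(400,400)),cv2.resize(t[80:180,200:300],(400,400))]))
E
```

```text
pos [0.5273 0.3107 0.1191] -> dp mm [-0.9 -0.8 -1.1] rv [ 0.001 -0.001 -0.   ] |rv| 0.002 rows>= 1.0 j [ 0.49  0.39  1.96 -0.    0.79  0.48] F [-2.3 -0.4  2.1]
{'time': 28.6, 'position': [0.5273, 0.3107, 0.1191], 'tool_rot': [3.1403, 0.0012, 0.0123], 'joint_pos': [0.4947, 0.3925, 1.9559, -0.0008, 0.7949, 0.4829], 'contact_force': [-2.2581, -0.3613, 2.1146], 'finger_gap': 0.0118}
upright 70 90 x [520.7 531.9] 526.3 y 334.7 160
upright 90 110 x [517.  534.4] 526.2 y 331.4 385
upright 120 150 x [512.5 535.5] 524.0 y 327.8 1193
upright 160 180 x [515.2 536. ] 522.6 y 327.1 155
178 slot x [515.3 516.  516.7 516.8 517.6] [56. 56. 55. 38. 38.] [531.7 532.8 533.  533.8] [47. 33. 53. 52.] y 329.8
181 slot x [515.4 516.1 516.8 516.8 517.6] [57. 56. 56. 37. 37.] [531.5 532.8 533.  533.8] [55. 36. 55. 55.] y 327.3
184 slot x [515.3 516.1 516.8 516.8 517.6] [56. 56. 57. 38. 38.] [517.7 518.6 520.6 521.3] [16. 17. 61. 62.] y 324.4
187 slot x [515.3 516.  516.8 516.8 517.6] [55. 55. 55. 37. 37.] [517.7 518.6 520.9 521.6] [15. 16. 71. 71.] y 321.5
190 slot x [515.2 516.  516.8 516.8 517.6] [55. 56. 55. 37. 38.] [517.7 518.6 521.  521.7] [16. 16. 77. 78.] y 318.9
```

View pics/s14.png

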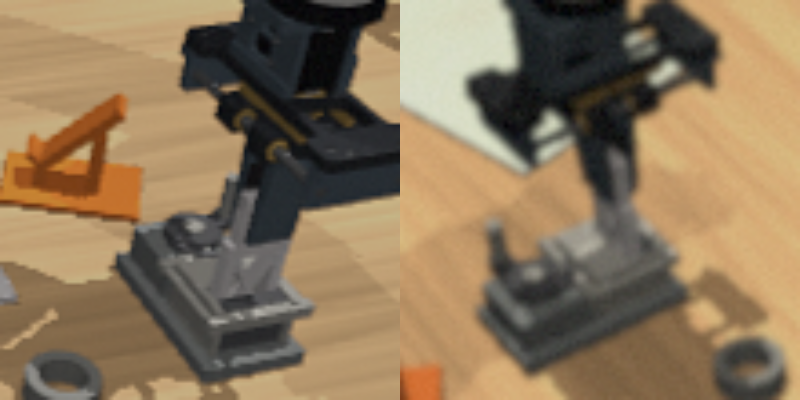

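Emit:
jog_arm --series '[-1,-0.5,0.3,0,0,0,0,0,0,0,0,0,0,0,0,0,0,0,0,0,0,0,0,0,0,0,0,0,0,0,0,0,0,0,0,0,0,0,0,0,0,0,0,0,0,0,0,0,0,0,0,0,0,0,0,0,0,0,0,0]'

```text
time: 30.0
position: [0.5263, 0.3101, 0.1191]
tool_rot: [3.14, 0.001, 0.012]
contact_force: [-0.1, 0.2, -1.2]
finger_gap: 0.0116
```

Emit:
jog_arm --series '[0,0,0,0,0,0,0,0,0,0,0,0,0,0,0,0,0,0,0,0,0,0,0,0,0,0,0,0,0,0,0,0,5,0,0,0,0,0,15,0,0,0,0,0,25,0,0,0,0,0,30,0,0,0,0,0,15,0,0,0]' --jaw 40

```text
time: 31.25
position: [0.5265, 0.3102, 0.2144]
tool_rot: [3.141, 0.0, 0.012]
contact_force: [-0.2, -0.7, -0.0]
finger_gap: 0.04
```

```bash
python3 - <<'E'
from h import *; from ik import *
np.set_printoptions(suppress=True,linewidth=150)
o,p,d=wshot('w15')
s,_=viewer.snapshot('scene');t,_=viewer.snapshot('side')
cv2.imwrite('pics/s15.png',np.hstack([cv2.resize(s[110:220,370:480],(400,400)),cv2.resize(t[80:180,200:300],(400,400))]))
cv2.imwrite('pics/w15c.png',cv2.resize(p[125:245,215:365],None,fx=5,fy=5,interpolation=cv2.INTER_CUBIC))
q=o['joint_pos'];ax=np.array([.4502,.3096])
for th in np.linspace(.3,3.2,8):
    pos=np.r_[ax+.036*np.array([-np.sin(th),np.cos(th)]),.09]
    q,e=ik(pos,Rn.from_euler('xyz',[np.pi,0,th]).as_matrix(),q);print(th.round(2),pos.round(3),q.round(2),e.round(4))
E
```

```text
{'time': 31.25, 'position': [0.5265, 0.3102, 0.2144], 'tool_rot': [3.1407, 0.0, 0.0124], 'joint_pos': [0.4946, 0.2584, 1.9258, -0.0009, 0.9578, 0.4827], 'contact_force': [-0.2034, -0.6674, -0.046], 'finger_gap': 0.04}
0.3 [0.44  0.344 0.09 ] [ 0.62  0.37  2.07 -0.    0.7   0.32] 0.0
0.71 [0.427 0.337 0.09 ] [ 0.63  0.35  2.1   0.    0.69 -0.09] 0.0
1.13 [0.418 0.325 0.09 ] [ 0.62  0.33  2.13  0.    0.68 -0.51] 0.0
1.54 [0.414 0.311 0.09 ] [ 0.6   0.32  2.15 -0.    0.68 -0.94] 0.0
1.96 [0.417 0.296 0.09 ] [ 0.57  0.31  2.16 -0.    0.67 -1.39] 0.0
2.37 [0.425 0.284 0.09 ] [ 0.54  0.31  2.16  0.    0.67 -1.83] 0.0
2.79 [0.438 0.276 0.09 ] [ 0.52  0.32  2.15 -0.    0.68 -2.27] 0.0
3.2 [0.452 0.274 0.09 ] [ 0.5   0.33  2.13 -0.    0.68 -2.7 ] 0.0
```

View pics/s15.png

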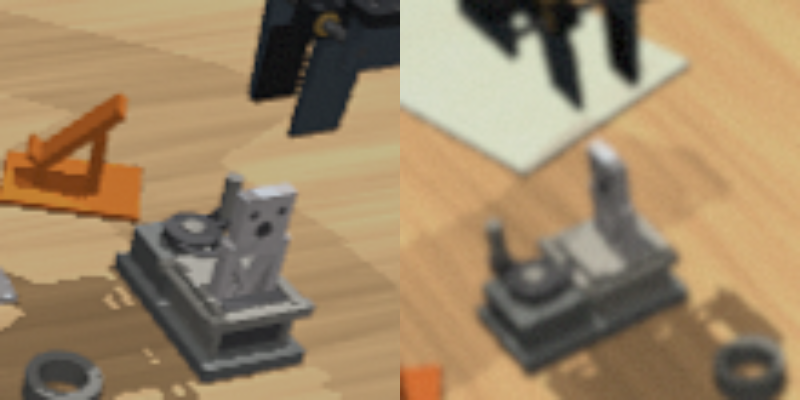

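View pics/w15c.png

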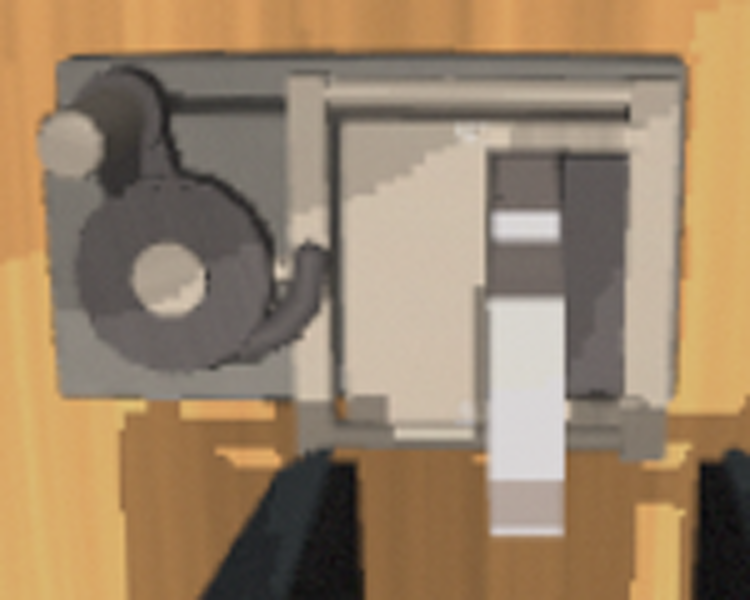

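```bash
python3 - <<'E'
from h import *
import pickle
o,p,d=pickle.load(open('pics/w15.pkl','rb'))
c=lambda a,b,z:wray(215+(a+.5)/5-.5,125+(b+.5)/5-.5,z,o)
print('pin',c(70,143,.092),'hub',c(170,280,.06))
P=wcloud(d,o);k=(P[...,0]>.41)&(P[...,0]<.46)&(P[...,1]>.32)&(P[...,1]<.37)&(P[...,2]>.08)&(P[...,2]<.1)
q=P[k];print(q.mean(0),q.min(0),q.max(0))
pin=c(70,143,.092)
goal(np.r_[pin[:2],.20],Rn.from_euler('xyz',[np.pi,0,.3]).as_matrix())
E
```

```text
pin [0.43939824 0.34473553 0.092     ] hub [0.45014807 0.30953118 0.06      ]
[0.44063501 0.345091   0.09084681] [0.43248579 0.33816693 0.0803126 ] [0.44643085 0.35119056 0.09494853]
pos [0.5261 0.31   0.2126] -> dp mm [-86.7  34.8 -12.6] rv [ 0.002 -0.001  0.288] |rv| 0.288 rows>= 2.0 j [ 0.49  0.26  1.93 -0.    0.96  0.48] F [ 0.4  0.4 -0.7]
```

Emit:
jog_arm --series '[-15,6,-2,0,0,0.05,-18,7,-2,0,0,0.06,-18,7,-2,0,0,0.06,-18,8,-2,0,0,0.06,-17,7,-2,0,0,0.058,0,0,-15,0,0,0,0,0,-25,0,0,0,0,0,-25,0,0,0,0,0,-5,0,0,0,0,0,0,0,0,0]' --jaw 28

```text
time: 32.65
position: [0.4312, 0.3469, 0.1248]
tool_rot: [3.138, 0.005, 0.324]
contact_force: [0.6, 0.1, 1.1]
finger_gap: 0.0279
```

```bash
python3 - <<'E'
from h import *
goal([.4397,.3447,.09],Rn.from_euler('xyz',[np.pi,0,.3]).as_matrix())
o,p,d=wshot('w16');s,_=viewer.snapshot('scene')
cv2.imwrite('pics/s16.png',np.hstack([cv2.resize(s[110:220,370:480],(400,400)),cv2.resize(p[130:290,240:400],(400,400))]))
E
```

```text
pos [0.4312 0.3469 0.1248] -> dp mm [  8.5  -2.2 -34.8] rv [ 0.005 -0.004 -0.024] |rv| 0.025 rows>= 1.0 j [ 0.64  0.31  2.07 -0.    0.77  0.31] F [0.6 0.1 1.1]
{'time': 32.65, 'position': [0.4312, 0.3469, 0.1248], 'tool_rot': [3.1383, 0.0054, 0.3239], 'joint_pos': [0.636, 0.3054, 2.0701, -0.0021, 0.7722, 0.3137], 'contact_force': [0.6089, 0.1301, 1.1326], 'finger_gap': 0.0279}
```

View pics/s16.png

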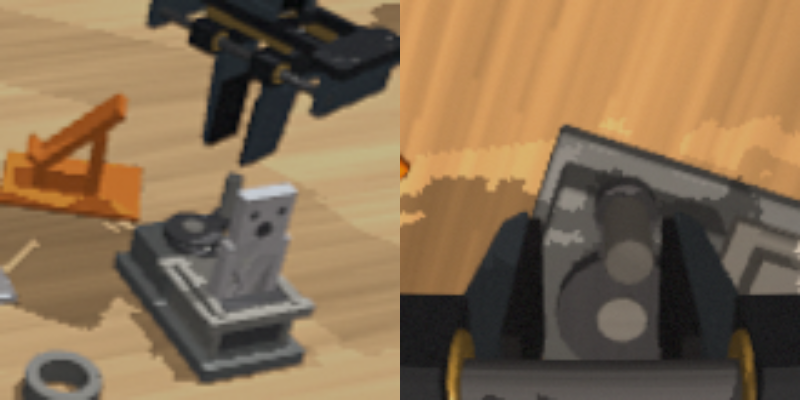

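Emit:
jog_arm --series '[5,-1,0,0.005,-0.004,-0.024,3.5,-1,0,0,0,0,0,0,0,0,0,0,0,0,-7,0,0,0,0,0,-8,0,0,0,0,0,-8,0,0,0,0,0,-8,0,0,0,0,0,-3,0,0,0,0,0,0,0,0,0,0,0,0,0,0,0]'

```text
time: 34.0
position: [0.4411, 0.3452, 0.0902]
tool_rot: [-3.14, -0.003, 0.298]
contact_force: [-0.1, -0.1, 0.4]
finger_gap: 0.028
```

```bash
python3 - <<'E'
from h import *
goal([.4397,.3447,.09],Rn.from_euler('xyz',[np.pi,0,.3]).as_matrix())
o,p,d=wshot('w17');s,_=viewer.snapshot('scene')
cv2.imwrite('pics/s17.png',np.hstack([cv2.resize(s[110:220,370:480],(400,400)),cv2.resize(p[130:290,240:400],(400,400))]))
E
```

```text
pos [0.4411 0.3452 0.0902] -> dp mm [-1.4 -0.5 -0.2] rv [-0.002  0.002  0.002] |rv| 0.004 rows>= 1.0 j [0.62 0.37 2.07 0.   0.7  0.32] F [-0.1 -0.1  0.4]
{'time': 34.0, 'position': [0.4411, 0.3452, 0.0902], 'tool_rot': [-3.1402, -0.003, 0.2981], 'joint_pos': [0.6224, 0.3696, 2.067, 0.0005, 0.7016, 0.3239], 'contact_force': [-0.1365, -0.103, 0.4422], 'finger_gap': 0.028}
```

View pics/s17.png

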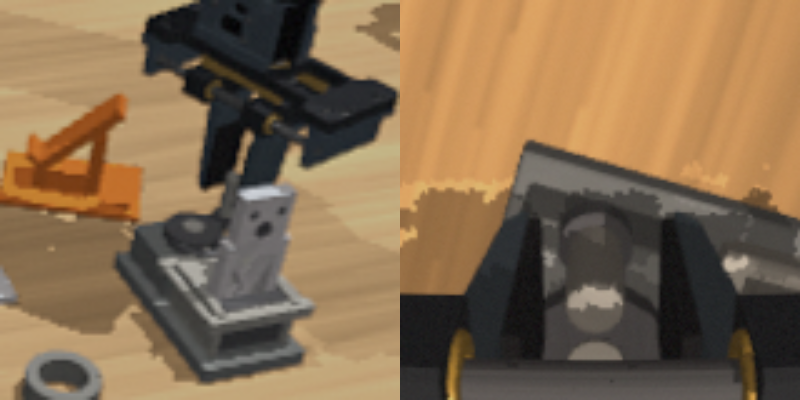

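```bash
cat > arc.py <<'E'
from h import *
import sys
th1=float(sys.argv[1]);n=int(sys.argv[2])
o=manip.get_obs();ax=np.array([.4502,.3096]);v=o['position'][:2]-ax;th0=np.arctan2(-v[0],v[1])%(2*np.pi);print('theta',th0,'r',np.linalg.norm(v),'yaw',o['tool_rot'],'z',o['position'][2],'F',o['contact_force'].round(1),'gap',o['finger_gap'])
yaw=o['tool_rot'][2]
p=o['position'][:2]
for i in range(1,n+1):
    th=th0+(th1-th0)*i/n;q=ax+.036*np.array([-np.sin(th),np.cos(th)]);print(((q-p)*1000).round(1),round((th1-yaw)/n,3));p=q
E
python3 arc.py 1.9 10
```

```text
theta 0.2500809553821765 r 0.03677384492297995 yaw [-3.14014223 -0.00322426  0.29803867] z 0.09024737568689205 F [-0.  -0.4  0.2] gap 0.02800780285520623
[-5.4 -2.7] 0.16
[-5.2 -2.8] 0.16
[-4.7 -3.6] 0.16
[-4.  -4.4] 0.16
[-3.2 -5. ] 0.16
[-2.4 -5.4] 0.16
[-1.5 -5.8] 0.16
[-0.5 -5.9] 0.16
[ 0.5 -5.9] 0.16
[ 1.4 -5.8] 0.16
```

Emit:
jog_arm --series '[-5.4,-2.5,0,0,0,0.16,-5.2,-2.8,0,0,0,0.16,-4.7,-3.6,0,0,0,0.16,-4,-4.4,0,0,0,0.16,-3.2,-5,0,0,0,0.16,-2.4,-5.4,0,0,0,0.16,-1.5,-5.8,0,0,0,0.16,-0.5,-5.9,0,0,0,0.16,0.5,-5.9,0,0,0,0.16,1.4,-5.8,0,0,0,0.16]' --jaw 20

```text
time: 35.35
position: [0.4176, 0.3004, 0.0932]
tool_rot: [3.141, -0.014, 1.949]
contact_force: [-1.1, 2.8, -3.0]
finger_gap: 0.0198
```

```bash
python3 arc.py 3.15 8; python3 - <<'E'
from h import *
s,_=viewer.snapshot('scene');o,p,d=wshot('w18')
cv2.imwrite('pics/s18.png',np.hstack([cv2.resize(s[110:220,370:480],(400,400)),cv2.resize(p[130:290,240:400],(400,400))]))
E
```

```text
theta 1.8443947219137353 r 0.03387429334965482 yaw [ 3.14056371 -0.01403106  1.94928766] z 0.0932262129466985 F [-1.1  2.8 -3. ] gap 0.01978005163317413
[-0.  -6.1] 0.15
[ 2.9 -5.1] 0.15
[ 3.7 -4.6] 0.15
[ 4.4 -3.9] 0.15
[ 5.  -3.1] 0.15
[ 5.4 -2.3] 0.15
[ 5.7 -1.4] 0.15
[ 5.9 -0.4] 0.15
{'time': 35.4, 'position': [0.4177, 0.3, 0.0932], 'tool_rot': [3.1406, -0.0139, 1.9577], 'joint_pos': [0.5708, 0.3045, 2.1571, 0.0215, 0.6765, -1.4036], 'contact_force': [-1.3179, 2.0623, -1.1376], 'finger_gap': 0.0203}
```

View pics/s18.png

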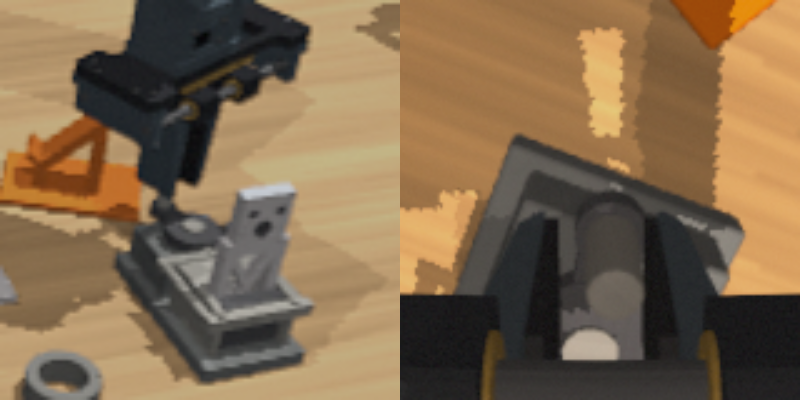

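Emit:
jog_arm --series '[-1,-6,-1,0,0,0.14,2.7,-5.1,-1,0,0,0.15,3.7,-4.6,-1,0,0,0.15,4.4,-3.9,0,0,0,0.15,5,-3.1,0,0,0,0.15,5.4,-2.3,0,0,0,0.15,5.7,-1.4,0,0,0,0.15,5.9,-0.4,0,0,0,0.15,0,0,0,0,0,0,0,0,0,0,0,0]'

```text
time: 36.7
position: [0.4489, 0.2743, 0.0914]
tool_rot: [3.141, -0.017, 3.126]
contact_force: [0.5, -0.1, 0.4]
finger_gap: 0.0201
```

```bash
python3 arc.py 3.35 3; python3 - <<'E'
from h import *
s,_=viewer.snapshot('scene');o,p,d=wshot('w19')
cv2.imwrite('pics/s19.png',np.hstack([cv2.resize(s[110:220,370:480],(400,400)),cv2.resize(p[130:290,240:400],(400,400))]))
E
```

```text
theta 3.1052566629154086 r 0.03531600828813806 yaw [ 3.14113172 -0.01726251  3.12564557] z 0.09142992864132536 F [ 0.5 -0.1  0.4] gap 0.020121666944792595
[ 2.9 -0.7] 0.075
[2.9 0.3] 0.075
[2.9 0.5] 0.075
{'time': 36.75, 'position': [0.4489, 0.2743, 0.0914], 'tool_rot': [3.1411, -0.0172, 3.1264], 'joint_pos': [0.4999, 0.3294, 2.125, 0.0138, 0.7019, -2.6371], 'contact_force': [0.7774, -0.6152, 0.2913], 'finger_gap': 0.0203}
```

View pics/s19.png

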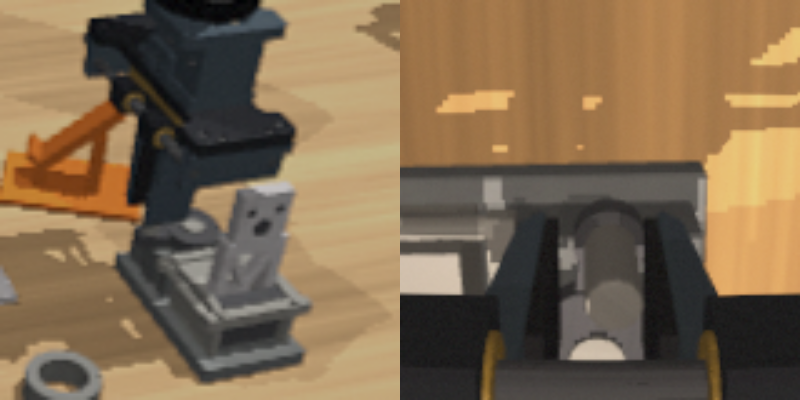

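Emit:
jog_arm --series '[2,0,0,0,0,0,2,0,0,0,0,0,2,0,0,0,0,0,2,0,0,0,0,0,1,0,0,0,0,0,1,0,0,0,0,0,1,0,0,0,0,0,1,0,0,0,0,0,1,0,0,0,0,0,1,0,0,0,0,0]'

```text
time: 38.05
position: [0.4539, 0.2733, 0.0905]
tool_rot: [-3.137, -0.039, 3.119]
contact_force: [-12.0, 0.4, 10.2]
finger_gap: 0.02
```

Emit:
jog_arm --series '[-2,0,0,0,0,0,-1,0,0,0,0,0,0,0,0,0,0,0,0,0,0,0,0,0,0,0,5,0,0,0,0,0,15,0,0,0,0,0,30,0,0,0,0,0,40,0,0,0,0,0,30,0,0,0,0,0,0,0,0,0]' --jaw 28

```text
time: 39.3
position: [0.4526, 0.274, 0.2192]
tool_rot: [-3.139, -0.034, 3.118]
contact_force: [-0.2, 0.2, -0.2]
finger_gap: 0.0282
```

```bash
python3 - <<'E'
from h import *
s,_=viewer.snapshot('scene');o,p,d=wshot('w20')
cv2.imwrite('pics/s20.png',np.hstack([cv2.resize(s[110:220,370:480],(400,400)),cv2.resize(p[100:260,240:400],(400,400))]))
cv2.imwrite('pics/w20.png',p)
E
```

```text
{'time': 39.35, 'position': [0.452, 0.2737, 0.2179], 'tool_rot': [-3.1387, -0.0356, 3.1182], 'joint_pos': [0.4931, 0.1351, 2.0703, 0.0183, 0.9687, -2.6358], 'contact_force': [0.629, -0.3358, 0.2023], 'finger_gap': 0.0283}
```

View pics/s20.png

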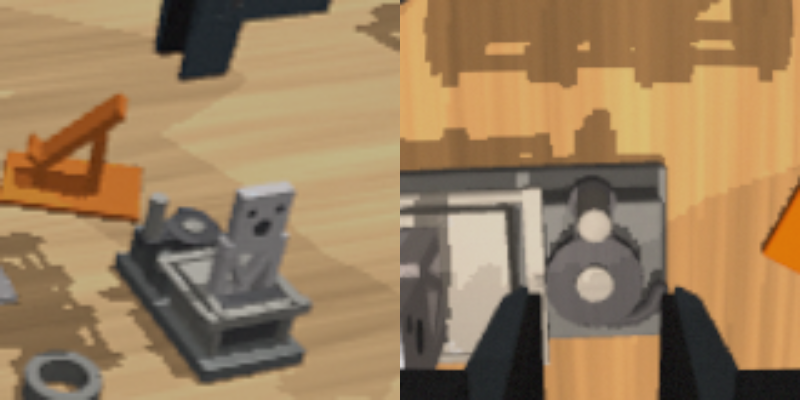

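View pics/w20.png

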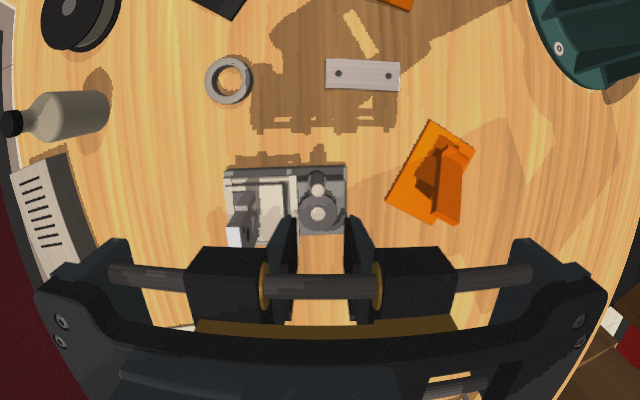

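```bash
python3 - <<'E'
from h import *
import pickle
o,p,d=pickle.load(open('pics/w20.pkl','rb'))
c=cv2.resize(p[155:260,215:355],None,fx=5.5,fy=5.5,interpolation=cv2.INTER_CUBIC);cv2.imwrite('pics/w20c.png',c)
P=wcloud(d,o);x,y,z=P[...,0],P[...,1],P[...,2]
k=(x>.42)&(x<.48)&(y>.25)&(y<.30)&(z>.085)&(z<.1);print('pin top',P[k].mean(0),k.sum())
pin=wray(318,190.4,.092,o);hub=wray(318,214,.06,o);print(pin,hub, 'theta',np.arctan2(-(pin-hub)[0],(pin-hub)[1])%6.283)
k=(x>.505)&(x<.545)&(y>.28)&(y<.34)&(z>.065)&(z<.16)
q=P[k]*1000;print(k.sum(),np.percentile(q,[2,50,98],axis=0).round(1))
# face plane (-x face)
f=q[(q[:,2]<135)];A=np.c_[f[:,1:],np.ones(len(f))]
for _ in range(5):
    s=np.linalg.lstsq(A,f[:,0],rcond=None)[0];r=f[:,0]-A@s;m=abs(r)<2;f=f[m];A=A[m]
print('dx/dy',s[0],'dx/dz',s[1],len(f),'x at y310,z60',s@[310,60,1],np.std(r[m]))
# same from scene/side
for n in('scene','side'):
    p2,d2=viewer.snapshot(n);Q=cloud(n,d2)*1000
    k=(abs(Q[...,0]-524)<18)&(abs(Q[...,1]-310)<30)&(Q[...,2]>70)&(Q[...,2]<150);g=Q[k];print(n,k.sum(),g[:,2].max())
    for a in range(70,140,15):
        h_=g[(g[:,2]>a)&(g[:,2]<a+15)];print(a,np.median(h_,0).round(1))
E
```

```text
pin top [0.44952951 0.27261769 0.09173823] 174
[0.44889934 0.27409513 0.092     ] [0.44882819 0.31029219 0.06      ] theta 3.143373002497816
1244 [[516.4 283.5  66.9]
 [518.4 295.1 112.5]
 [528.7 327.9 141.2]]
dx/dy -0.11669256684337055 dx/dz -0.03311303911395136 399 x at y310,z60 519.1664481975931 0.8733888643279497
scene 421 142.45220897911094
70 [528.  314.5  76.4]
85 [528.8 304.2  93.8]
100 [528.7 304.6 107.1]
115 [528.9 306.3 123.2]
130 [528.3 307.5 138.5]
side 203 142.93020205277597
70 [518.6 293.5  78.3]
85 [518.4 295.7  93.2]
100 [518.  296.1 107.7]
115 [517.4 299.6 122.8]
130 [520.6 305.9 137.5]
```

View pics/w20c.png

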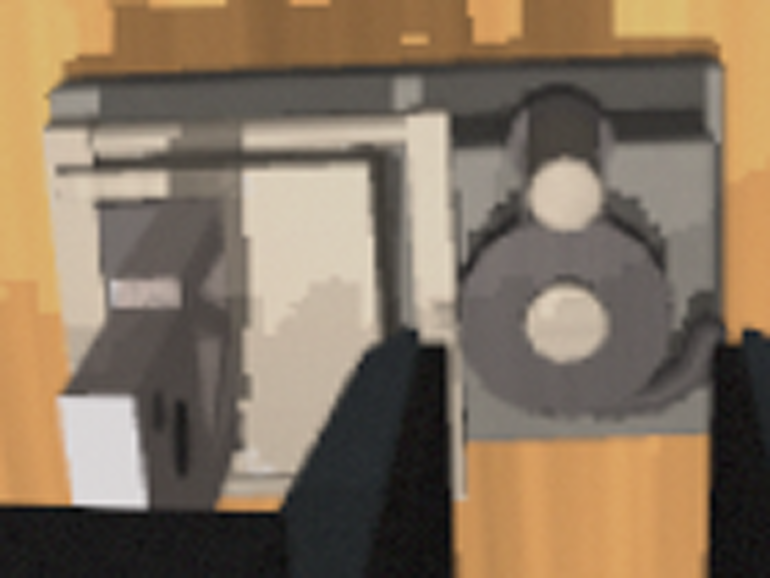

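```bash
python3 - <<'E'
from h import *
o=manip.get_obs();print(o['time'],o['position'],np.abs(o['qvel']).max(),o['contact_force'])
print(manip.finish_job())
E
```

```text
39.5 [0.45096127 0.27311707 0.21534556] 0.010977288242001141 [-0.00898803 -0.66319512  0.17454455]
the job is handed in; nothing more can be done
None
```

I laid the silver upright on the black rest and let go. I then retook it by the head, stood it in the jig slot and turned the cam by its pin to the end stop. I handed the job in at 39.5 s of the 66 s allowed. It gives no verdict, so this rests on my own checks.

**Last checks:**
- **Cam:** the pin measured about 3.14 rad in the wrist view. The push met about 12 N at the stop, against roughly 2 N to turn it.
- **Upright height:** the foot met firm resistance at the expected height, and the top reads about 141–142 mm in the depth images (140 mm expected).
- **Upright squareness:** the scene camera shows its +x face at 528.0–528.9 mm all the way up, so it stands vertical to within noise. Its middle plane is about 2 mm to the jig's -x of the slot centre.
- **Gripper:** it let go and lifted clear at about 0.22 m, with about 0.7 N residual on the force reading, which is normal noise for this sensor.
- **Other objects:** I saw none of the other things on the table pushed, but I did not measure their positions again at the end.

**What disagreed:**
- **Face fit:** a plane fitted to one face from the wrist camera's sparse depth gave a skew of about 0.12 (0.08 allowed) and a lean of about 0.03 (0.035 allowed). I put this down to cut-outs and edge pixels, because the two fixed cameras and the closed jaw do not show it; I did not re-measure it.
- **Rest:** the upright's head end read 2–3 mm further up the rest than my seat estimate. That is well inside the 20 mm allowed.

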